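# Pack two sign boards in the drying press and lock them with keyed dogs

### The arm

A 6-joint arm with a two-finger parallel gripper is mounted at the origin on the work surface. World frame = base frame: x ahead of the robot, y to its left, z up, the work surface at z = 0. Lengths are in m, angles in rad, forces in N, time in s.
With the tool pointing down it reaches from about 0.3 to 0.775 m from the base axis. Payload 14.6 kg.
Tool frame: the origin (TCP) lies midway between the tips of the shut fingers; the grasp point (between the pads) lies 19 mm behind it (grasp_offset is the distance from the TCP to the grasp point, in m); z points along the fingers, y is the line along which they close (so a half turn about z gives the same grasp; the last joint's range is limited). The gripper opens to 94 mm and grips with 3 to 60 N. Pads are 16 mm wide; open, the fingers measure 119 mm over their backs; the gripper's body (75 mm by 177 mm) begins 78 mm behind the grasp point.
Start: joints at [-1.205, 0.3, 1.521, -0, 1.321, -0.067], TCP at [0.231, -0.499, 0.205] pointing down, gripper open.
Joint ranges: [-3.03, 3.03], [-0.79, 2.21], [0.23, 2.52], [-1.04, 4.18], [0, 3.07], [-2.55, 2.55]. Speed limits (rad/s): [2.22, 2.22, 2.57, 3.14, 3.14, 3.14].

### API

Orientations are given as [roll, pitch, yaw] about the fixed x, y, z axes, in that order (R = Rz(yaw) Ry(pitch) Rx(roll)).
In Python, from station import * gives the robot as it stands. The module is installed in compiled form; this text tells all that it offers.
- The arm moves only by the tool send_rows, never from a script. Its argument "rows" is a list of rows, each an object of numbers: "dx", "dy", "dz": the shift along the tool's x, y, z in mm; "roll": the turn about the tool's z in degrees; "jaw": the closure, from -1 (fully open) to 1 (shut). In form: [{"dx": .., "dy": .., "dz": .., "roll": .., "jaw": ..}, ...]. A call has 1 to 12 rows; each row shifts and turns the commanded pose from where the row before left it, along the tool's axes as they then stand; what a row does not reach is not made up. A row lasts 1/12 s, in which the tool goes at most 41.7 mm and 7.16 degrees, less where a joint would pass 70% of its speed; a pose out of reach is approached as far as the arm can. A call is refused whole if a number of a shift passes 41.7 or a number of a turn 7.16, either way. A call with a gripper value outside its range is refused whole. The fingers move at their own pace and stop on an object; "force" is the grip in N (left out, the last holds). Time passes only in rows, so rows that do not move let the fingers close. It gives the time, the measured TCP pose, the force, the opening and the grip force at its end, in the units of the state.
- get_obs(): the state, without advancing time (a new reading comes with each control period).
- camera(name): name is "scene" or "top" or "wrist"; returns a dict with "frame" (480x640x3 uint8, red, green, blue), "z_map" (480x640 float32, m along the optical axis (not along the pixel's ray), 0 where there is no reading), "camera_matrix" (3x3 intrinsics, pixels), "rvec" (rotation vector, rad) and "tvec" (3), from world to camera coordinates, as OpenCV has them. Camera axes: x right, y down, z forward; pixel columns grow to the right and rows downward; lengths in m; the calibration is good to about 2 mm. The wrist camera is an equidistant fisheye: a pixel r from the principal point sees the ray r / f radians off the axis. A picture is of the moment at which its call begins.
- hand_in(): hands the job in; it is judged then, once.
The state is a dict: "time_s": time; "qpos": joint angles; "joint_vel": joint speeds; "tau": joint torques, N m; "ee_pos": TCP position; "eef_rot": TCP orientation; "force": force on the tool from outside, world axes, zero at the start; "moment": the same for the moment, N m; "grip_width": finger opening in m; "grip_force": force on a finger pad.
Only numpy, scipy, OpenCV 4.12 (cv2) and the standard library are available. Lean on these libraries where they do the work, as an engineer would, in place of code of your own. Each camera call takes 0.05 s, during which the arm holds its last target. There are 200 camera calls.

### The job

Pack the second wooden sign board into the little four-post drying press: first lift the steel weight off the board that lies in it and set it upright on the cork pad, then lay the grey card slip sheet squarely on that board and the second board squarely on the sheet. Then lock the stack: turn every hold-down dog on the desk until the flat of its D-shaped shank matches the flat of a post's D-shaped socket, and drop it fully home, each in a post of its own, so that its tongue reaches over the stack. Leave the pen cup, the tumbler and the notebook alone.

Things in the scene. Friction and masses are not known exactly. Their poses are not given: they have to be found in the camera images.
- press: Fixed drying press: plywood plate 176 (x) x 184 (y) x 8 mm, four brown wooden posts 46 mm square, 40 mm high, centred at x +-58, y +-52 mm. Origin: centre of the underside, on the desk. The stack lies on the plate, long side along y, between posts (inner faces x +-35 mm) and end stops (y +-84 mm, 34 high); finger gaps at |y| < 29 mm. Heights: plate 8, lower board to 20, sheet to 26, upper board to 38 mm.
- lower_board: First sign board, plain pale wood, 56 (x) x 150 (y) x 12 (z) mm, already lying in the press with its y along the press's y (either board is the same either way round). Origin: centre of its underside. 80 g or so.
- upper_board: Second sign board, same as the first, 56 (x) x 150 (y) x 12 (z) mm, lying flat on the desk to the robot's left (+y side). Origin: centre of its underside. Can be gripped across its 56 mm width.
- slip_sheet: Slip sheet of stiff grey pressed card (rigid), 62 (x) x 156 (y) x 6 (z) mm, 40 g or so, lying flat on the desk to the robot's left. It is 3 mm wider than a board on each side. Origin: centre of its underside. Can be gripped across its 62 mm width.
- weight: Steel press weight, block 44 (x) x 90 (y) x 22 (z) mm with a black handle bar on top, 14 mm wide in x, 60 mm long in y, from 22 to 52 mm height; 0.4 to 0.7 kg. Origin: centre of its underside. It starts on the lower board, its underside 20 mm above the desk.
- pad: Flat cork pad fixed on the desk at the robot's far right, 120 (x) x 80 (y) x 4 mm. Origin: centre of its underside, on the desk. The weight belongs on its middle.
- socket1 (a point): Mouth centre of the D socket in the post at x -58, y -52 mm of the press, 40 mm above the desk. Round part of 17.5 mm radius, flat 10.5 mm from the centre on the side towards the stack (the press's +x); 32 mm deep, rim bevelled 2 mm. A shank has 1.5 mm clearance all round; any dog fits any socket.
- socket2 (a point): Mouth centre of the D socket in the post at x -58, y +52 mm of the press, 40 mm above the desk. Round part of 17.5 mm radius, flat 10.5 mm from the centre on the side towards the stack (the press's +x); 32 mm deep, rim bevelled 2 mm. A shank has 1.5 mm clearance all round; any dog fits any socket.
- socket3 (a point): Mouth centre of the D socket in the post at x +58, y -52 mm of the press, 40 mm above the desk. Round part of 17.5 mm radius, flat 10.5 mm from the centre on the side towards the stack (the press's -x); 32 mm deep, rim bevelled 2 mm. A shank has 1.5 mm clearance all round; any dog fits any socket.
- socket4 (a point): Mouth centre of the D socket in the post at x +58, y +52 mm of the press, 40 mm above the desk. Round part of 17.5 mm radius, flat 10.5 mm from the centre on the side towards the stack (the press's -x); 32 mm deep, rim bevelled 2 mm. A shank has 1.5 mm clearance all round; any dog fits any socket.
- dog1: Hold-down dog (2 to 4 alike are present) standing on the desk, right. Steel D-shank 25 mm long, radius 16, flat 9 mm from the axis on its +x side; plate 8 mm thick, 34 wide, tongue reaching 44 mm from the axis to +x; handle bar 14 (y) x 40 (x) mm over the axis, height 33 to 63 mm. 150 g. Origin: shank foot centre, z up. When home the plate rests on the post, origin 15 mm above the desk.
- dog2: Hold-down dog (2 to 4 alike are present) standing on the desk, right. Steel D-shank 25 mm long, radius 16, flat 9 mm from the axis on its +x side; plate 8 mm thick, 34 wide, tongue reaching 44 mm from the axis to +x; handle bar 14 (y) x 40 (x) mm over the axis, height 33 to 63 mm. 150 g. Origin: shank foot centre, z up. When home the plate rests on the post, origin 15 mm above the desk.
- dog3: Hold-down dog (2 to 4 alike are present) standing on the desk, right. Steel D-shank 25 mm long, radius 16, flat 9 mm from the axis on its +x side; plate 8 mm thick, 34 wide, tongue reaching 44 mm from the axis to +x; handle bar 14 (y) x 40 (x) mm over the axis, height 33 to 63 mm. 150 g. Origin: shank foot centre, z up. When home the plate rests on the post, origin 15 mm above the desk.
- dog4: Hold-down dog (2 to 4 alike are present) standing on the desk, right. Steel D-shank 25 mm long, radius 16, flat 9 mm from the axis on its +x side; plate 8 mm thick, 34 wide, tongue reaching 44 mm from the axis to +x; handle bar 14 (y) x 40 (x) mm over the axis, height 33 to 63 mm. 150 g. Origin: shank foot centre, z up. When home the plate rests on the post, origin 15 mm above the desk.
- tip1 (a point): End of the tongue of dog1: underside of the plate, 44 mm from the shank's axis, 25 mm above its foot.
- tip2 (a point): End of the tongue of dog2: underside of the plate, 44 mm from the shank's axis, 25 mm above its foot.
- tip3 (a point): End of the tongue of dog3: underside of the plate, 44 mm from the shank's axis, 25 mm above its foot.
- tip4 (a point): End of the tongue of dog4: underside of the plate, 44 mm from the shank's axis, 25 mm above its foot.
- pen_cup: White paper cup with pens, 80 mm wide, 100 mm high (pens to 190 mm), beyond the press to the left; to be left alone. Origin: centre of its underside.
- tumbler: Glass tumbler, 70 mm wide, 90 mm high, beyond the press to the right; to be left alone. Origin: centre of its underside.
- notebook: Notebook, 85 x 130 x 15 mm, lying beyond the press; to be left alone. Origin: centre of its underside.
There are look-alikes about, which are no part of the job. What is shaped like the weight but red or turquoise is not meant.

How it is judged:
On the way, in this order (a step that is already met when the one before it is completed fails the run):
1. the weight stands on the cork pad (z of weight in the frame of pad between 0.001 and 0.008 m and horizontal distance between weight and pad below 0.035 m and angle between weight's own z axis and vertical below 0.1 rad and linear speed of weight below 0.05 m/s), for 0.2 s.
2. the slip sheet lies squarely on the lower board (z of slip_sheet in the frame of press between 0.017 and 0.0225 m and horizontal distance between slip_sheet and lower_board below 0.012 m and angle between the y axis of slip_sheet and the y axis of lower_board, either way round below 0.12 rad and angle between slip_sheet's own z axis and vertical below 0.05 rad), for 0.2 s.
3. the upper board lies squarely on the slip sheet (all of step 2 and z of upper_board in the frame of press between 0.023 and 0.0285 m and horizontal distance between upper_board and lower_board below 0.012 m and angle between the y axis of upper_board and the y axis of lower_board, either way round below 0.12 rad and angle between upper_board's own z axis and vertical below 0.05 rad), for 0.2 s.
At the end, for the whole second after the job is handed in: Sheet flat on the lower board, upper board flat on the sheet (12 mm, 0.12 rad); lower board within 12 mm of the press's middle; weight upright within 35 mm of the pad's middle; every dog in a socket within 4 mm, home within 3.5 mm, tongue tip within 22 mm of the stack's middle line; all at rest (all of step 3 and horizontal distance between lower_board and press below 0.012 m and angle between the y axis of lower_board and the y axis of press, either way round below 0.12 rad and z of lower_board in the frame of press below 0.0105 m and z of weight in the frame of pad between 0.001 and 0.008 m and horizontal distance between weight and pad below 0.035 m and angle between each of weight, dog1, dog2, dog3, dog4's own z axis and vertical below 0.1 rad and (horizontal distance between dog1 and socket1 below 0.004 m or horizontal distance between dog1 and socket2 below 0.004 m or horizontal distance between dog1 and socket3 below 0.004 m or horizontal distance between dog1 and socket4 below 0.004 m) and z of dog1 in the frame of press between 0.012 and 0.0185 m and x of tip1 in the frame of press between -0.022 and 0.022 m and (horizontal distance between dog2 and socket1 below 0.004 m or horizontal distance between dog2 and socket2 below 0.004 m or horizontal distance between dog2 and socket3 below 0.004 m or horizontal distance between dog2 and socket4 below 0.004 m) and z of dog2 in the frame of press between 0.012 and 0.0185 m and x of tip2 in the frame of press between -0.022 and 0.022 m and (horizontal distance between dog3 and socket1 below 0.004 m or horizontal distance between dog3 and socket2 below 0.004 m or horizontal distance between dog3 and socket3 below 0.004 m or horizontal distance between dog3 and socket4 below 0.004 m) and z of dog3 in the frame of press between 0.012 and 0.0185 m and x of tip3 in the frame of press between -0.022 and 0.022 m and (horizontal distance between dog4 and socket1 below 0.004 m or horizontal distance between dog4 and socket2 below 0.004 m or horizontal distance between dog4 and socket3 below 0.004 m or horizontal distance between dog4 and socket4 below 0.004 m) and z of dog4 in the frame of press between 0.012 and 0.0185 m and x of tip4 in the frame of press between -0.022 and 0.022 m and linear speed of each of weight, slip_sheet, upper_board, dog1, dog2, dog3, dog4 below 0.02 m/s); the robot touches nothing.
It fails at once if the pen cup is pushed aside by more than 30 mm or tipped (distance of pen_cup from where it was at the start of the episode above 0.03 m or angle between pen_cup's own z axis and vertical above 0.5 rad).
It fails at once if the tumbler is pushed aside by more than 30 mm or tipped (distance of tumbler from where it was at the start of the episode above 0.03 m or angle between tumbler's own z axis and vertical above 0.5 rad).
It fails at once if the notebook is pushed aside by more than 30 mm or tipped (distance of notebook from where it was at the start of the episode above 0.03 m or angle between notebook's own z axis and vertical above 0.5 rad).
Of dog1, dog2, dog3, dog4 only 2 to 4 are there at a start; the rules pass over those that are not, and their reading is None.
At some moment in a run one of slip_sheet, upper_board may be knocked a few centimetres aside while the robot is not near it.
It also fails if it takes over 210 s, if anything falls off the work surface, if the arm or the gripper's body presses on something with over 40 N, if the wrist force passes 120 N, or if a joint passes its speed limit or range.

## Working session

There is one attempt and no reset: what is moved stays moved. The work goes in short steps, Python scripts to look and compute and a tool call to move; the robot and the scene stay as the last step left them, time stands still between calls to the robot, and variables do not carry over. Pictures are saved under pics/ and viewed, at most 14 in all, crops included, and the job is handed in when it is done.

Besides the shell and the picture viewer there is one more tool, called in YAML: its name, and indented under it one key for each argument. send_rows: Moves the arm, as the interface text tells. Its arguments: {"type":"object","properties":{"rows":{"type":"array"},"force":{"type":"number"}},"required":["rows"]}

```bash
mkdir -p pics
cat > h.py <<'E'
from station import *
import numpy as np, cv2
def cam(n):
    c=camera(n); R=cv2.Rodrigues(np.array(c['rvec'],float))[0]; t=np.array(c['tvec'],float).ravel()
    return c,R,t
def cloud(c,R,t):
    K=np.array(c['camera_matrix']); z=c['z_map']; v,u=np.mgrid[0:480,0:640]
    P=np.stack([(u-K[0,2])/K[0,0]*z,(v-K[1,2])/K[1,1]*z,z],-1)
    W=(P-t)@R; W[z<=0]=np.nan
    return W
def save(n,f): cv2.imwrite('pics/'+n+'.png',cv2.cvtColor(f,cv2.COLOR_RGB2BGR))
E
python3 - <<'E'
from h import *
o=get_obs(); print(o)
for n in ['scene','top']:
    c,R,t=cam(n); save(n+'0',c['frame']); np.savez('/tmp/'+n,W=cloud(c,R,t),f=c['frame']); print(n,-R.T@t,R[2],c['camera_matrix'])
E
```

```text
{'time_s': 0.0, 'qpos': array([-1.20461355e+00,  3.00417420e-01,  1.52160745e+00, -6.59280788e-07,
        1.32074387e+00, -6.65715519e-02]), 'joint_vel': array([-0.0010736 , -0.00164286, -0.00060478,  0.00157749,  0.00036291,
        0.00084733]), 'tau': array([ 1.00598871e-03, -5.31800330e+01, -3.52738130e+01,  7.08859228e-02,
        2.43563071e-02, -1.23490154e-04]), 'ee_pos': array([ 0.23056407, -0.49902557,  0.20490464]), 'eef_rot': array([-3.14041913e+00, -7.75987411e-05,  4.32754444e-01]), 'force': array([ 0.0526295 , -0.28494209,  0.02587352]), 'moment': array([-0.00936961,  0.05846406,  0.02812714]), 'grip_force': 0.0, 'grip_width': 0.09400456630411708}
scene [1.55313995 0.26410813 0.88245807] [-0.74387612 -0.24166497 -0.62309418] [[618.54431909   0.         315.6957863 ]
 [  0.         618.54431909 239.62740415]
 [  0.           0.           1.        ]]
top [ 0.28266982 -0.05695945  1.56732545] [ 0.2063447   0.00325126 -0.97847396] [[607.81746535   0.         318.15619313]
 [  0.         607.81746535 233.23593604]
 [  0.           0.           1.        ]]
```

View pics/top0.png

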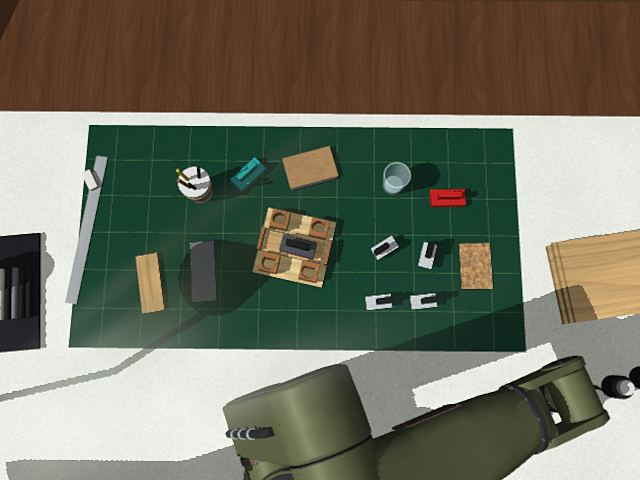

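View pics/scene0.png

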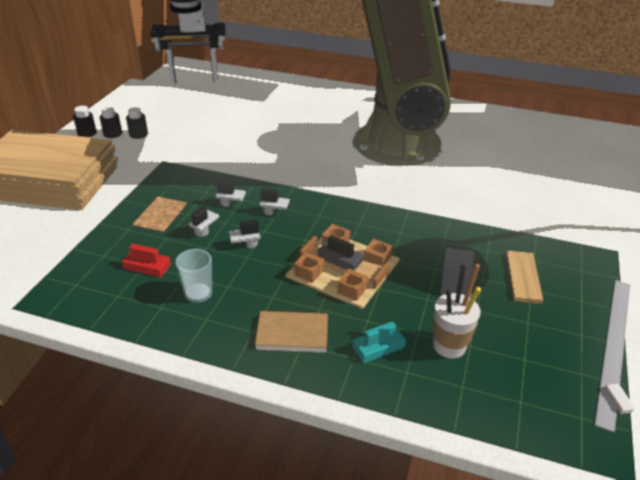

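The top view shows the press with the weight at (297,246). The four dogs are at (385,247), (428,255), (378,301) and (424,300), and the pad is at (476,265). The board is at (150,283) and the sheet at (203,270). In the scene view, the arm is clear of everything.

```bash
cat > m.py <<'E'
from h import *
def rect(P):
    (c,s,a)=cv2.minAreaRect((P[:,:2]*1000).astype(np.float32)); 
    if s[0]>s[1]: a+=90; s=s[::-1]   # a: make long side direction = a+90
    return np.round(c,1),np.round(s,1),round((a+90+90)%180-90,1)  # angle of long side
if __name__=='__main__':
  for n in ['top','scene']:
    d=np.load('/tmp/%s.npz'%n); W=d['W'];f=d['f'];hsv=cv2.cvtColor(f,cv2.COLOR_RGB2HSV)
    print(n)
    ok=(W[...,0]>.25)&(W[...,0]<.85)&(abs(W[...,1])<.6)
    dz=W[ok&(hsv[...,0]>60)&(hsv[...,0]<90)&(hsv[...,1]>120)][:,2]; print('desk z',np.nanpercentile(dz,[10,50,90]))
    m=((W[...,2]>.004)&ok).astype(np.uint8)
    k,lab,st,ce=cv2.connectedComponentsWithStats(m)
    for i in range(1,k):
        if st[i,4]<60: continue
        P=W[lab==i]; print(np.round(ce[i]),st[i,4],*rect(P),'z',np.round(np.percentile(P[:,2],[5,50,95])*1000,1),'mean',np.round(P[:,:2].mean(0)*1000,1))
        col=hsv[lab==i].mean(0).round(); print('    hsv',col)
    m=(ok&(W[...,2]<.012)&(hsv[...,0]<25)&(hsv[...,1]>60)).astype(np.uint8)
    k,lab,st,ce=cv2.connectedComponentsWithStats(m)
    for i in range(1,k):
        if st[i,4]>200: print('brown',np.round(ce[i]),st[i,4],*rect(W[lab==i]),np.round(np.median(W[lab==i][:,2])*1000,1))
E
python3 m.py
```

```text
top
desk z [-0.00372252  0.00086639  0.00558398]
[310. 168.] 1697 [794.6 -26.7] [121.8 142.5] -71.3 z [ 7.9 15.3 21.2] mean [787. -29.]
    hsv [ 24. 113. 156.]
[ 94. 179.] 368 [754.5 555.6] [ 70.8 136.5] -9.2 z [ 4.3  9.  18.6] mean [753.4 548.7]
    hsv [ 60.  17. 171.]
[249. 174.] 654 [778.1 139.7] [ 71.8 108. ] -47.2 z [ 6.2 23.1 53.9] mean [765.1 133.9]
    hsv [ 87. 151.  98.]
[396. 177.] 702 [ 763.4 -254.5] [ 79.4 102.4] -32.1 z [ 5.1 50.5 92.1] mean [ 753.1 -252.7]
    hsv [ 87.  56. 131.]
[195. 184.] 1025 [737.4 278.3] [ 93.8 124.4] 27.0 z [  7.6  99.1 161.3] mean [716.4 259. ]
    hsv [ 31.  44. 145.]
[448. 198.] 676 [ 714.8 -401.2] [ 73.2 112. ] 87.6 z [ 5.6 22.9 53.8] mean [ 706.3 -391.4]
    hsv [ 11. 206. 157.]
[ 91. 209.] 70 [671.4 547.6] [32.7 60.5] 17.5 z [4.3 5.9 9.1] mean [670.3 550.6]
    hsv [102.  15. 167.]
[294. 247.] 4543 [575.7  14.5] [188.9 212.5] 74.9 z [ 5.1 17.6 46.6] mean [571.7  10.1]
    hsv [ 30. 103. 134.]
[ 86. 233.] 109 [605.4 561.1] [35.4 63.9] -13.7 z [ 4.2  6.7 10.5] mean [606.1 557.4]
    hsv [101.  16. 164.]
[385. 248.] 368 [ 573.9 -226.3] [47
[... 2878 characters left out ...]
5.6 18.6] mean [795.4 -27.2]
    hsv [ 16. 109. 169.]
[378. 342.] 1292 [757.8 131.1] [ 71.8 103.7] -44.5 z [ 7.3 22.8 52.8] mean [779.6 137.1]
    hsv [ 89. 159. 116.]
[614. 350.] 133 [628.9 559.1] [29.3 70.9] -13.3 z [4.1 5.1 6.9] mean [635.5 556.5]
    hsv [111.   3. 173.]
[615. 397.] 786 [740.9 553.2] [ 59.3 150.1] -1.8 z [ 4.2 10.4 16.5] mean [752.1 551.7]
    hsv [ 47.   9. 178.]
brown [160. 214.] 1104 [ 527.9 -464.8] [ 89.6 134.9] 1.4 3.8
brown [147. 266.] 309 [ 690.4 -406.3] [ 92.8 122.2] -87.5 3.3
brown [523. 278.] 615 [468.4 381.6] [ 64.3 174.6] 10.7 10.3
brown [341. 283.] 1337 [572.6  11.3] [185.  190.8] -12.3 7.8
brown [252. 447.] 18926 [ 502.6 -125.7] [ 346.6 1113.4] -71.1 -749.7
```

```bash
cat > p.py <<'E'
# python3 p.py x y z yaw nrows  (mm, deg): identical rows taking the tool there
import sys; from h import *
def wrap(a): return (a+180)%360-180
def plan(x,y,z,yaw,n):
    o=get_obs(); p=o['ee_pos']*1000; y0=np.degrees(o['eef_rot'][2]); d=wrap(yaw-y0)
    if d>95: d-=180
    if d<-95: d+=180
    S=np.zeros((2,2))
    for k in range(n):
        a=np.radians(y0+d*k/n); S+=np.array([[np.cos(a),np.sin(a)],[np.sin(a),-np.cos(a)]])
    u=np.linalg.solve(S,np.array([x,y])-p[:2])
    print('t',round(o['time_s'],1),'at',p.round(1),round(y0,1),'F',o['force'].round(1),'w',round(o['grip_width']*1000,1),'| n',n,'dx %.1f dy %.1f dz %.1f roll %.2f'%(*u,-(z-p[2])/n,-d/n), 'j6 end ~',round(np.degrees(o['qpos'][5]),0))
if __name__=='__main__':
    a=list(map(float,sys.argv[1:])); plan(*a[:4],int(a[4]))
E
python3 p.py 520 5 280 77.7 24
```

```text
t 0.1 at [ 230.6 -499.1  204.9] 24.8 F [0.3 1.3 0.6] w 94.4 | n 24 dx 24.7 dy -4.4 dz -3.1 roll -2.20 j6 end ~ -4.0
```

send_rows:
  rows:
    - {"dx": 24.7, "dy": -4.4, "dz": -3.1, "roll": -2.2, "jaw": -1}
    - {"dx": 24.7, "dy": -4.4, "dz": -3.1, "roll": -2.2, "jaw": -1}
    - {"dx": 24.7, "dy": -4.4, "dz": -3.1, "roll": -2.2, "jaw": -1}
    - {"dx": 24.7, "dy": -4.4, "dz": -3.1, "roll": -2.2, "jaw": -1}
    - {"dx": 24.7, "dy": -4.4, "dz": -3.1, "roll": -2.2, "jaw": -1}
    - {"dx": 24.7, "dy": -4.4, "dz": -3.1, "roll": -2.2, "jaw": -1}
    - {"dx": 24.7, "dy": -4.4, "dz": -3.1, "roll": -2.2, "jaw": -1}
    - {"dx": 24.7, "dy": -4.4, "dz": -3.1, "roll": -2.2, "jaw": -1}
    - {"dx": 24.7, "dy": -4.4, "dz": -3.1, "roll": -2.2, "jaw": -1}
    - {"dx": 24.7, "dy": -4.4, "dz": -3.1, "roll": -2.2, "jaw": -1}
    - {"dx": 24.7, "dy": -4.4, "dz": -3.1, "roll": -2.2, "jaw": -1}
    - {"dx": 24.7, "dy": -4.4, "dz": -3.1, "roll": -2.2, "jaw": -1}

```text
time_s: 1.1
ee_pos: [0.4347, -0.2799, 0.2425]
eef_rot: [-3.141, 0.0, 0.895]
force: [0.6, -0.0, -0.5]
grip_width: 0.0942
grip_force: 0.0
```

send_rows:
  rows:
    - {"dx": 24.7, "dy": -4.4, "dz": -3.1, "roll": -2.2, "jaw": -1}
    - {"dx": 24.7, "dy": -4.4, "dz": -3.1, "roll": -2.2, "jaw": -1}
    - {"dx": 24.7, "dy": -4.4, "dz": -3.1, "roll": -2.2, "jaw": -1}
    - {"dx": 24.7, "dy": -4.4, "dz": -3.1, "roll": -2.2, "jaw": -1}
    - {"dx": 24.7, "dy": -4.4, "dz": -3.1, "roll": -2.2, "jaw": -1}
    - {"dx": 24.7, "dy": -4.4, "dz": -3.1, "roll": -2.2, "jaw": -1}
    - {"dx": 24.7, "dy": -4.4, "dz": -3.1, "roll": -2.2, "jaw": -1}
    - {"dx": 24.7, "dy": -4.4, "dz": -3.1, "roll": -2.2, "jaw": -1}
    - {"dx": 24.7, "dy": -4.4, "dz": -3.1, "roll": -2.2, "jaw": -1}
    - {"dx": 24.7, "dy": -4.4, "dz": -3.1, "roll": -2.2, "jaw": -1}
    - {"dx": 24.7, "dy": -4.4, "dz": -3.1, "roll": -2.2, "jaw": -1}
    - {"dx": 24.7, "dy": -4.4, "dz": -3.1, "roll": -2.2, "jaw": -1}

```text
time_s: 2.1
ee_pos: [0.5194, 0.0062, 0.2797]
eef_rot: [-3.141, 0.0, 1.356]
force: [-0.4, -0.7, -0.6]
grip_width: 0.094
grip_force: 0.0
```

```bash
python3 - <<'E'
from h import *
c,R,t=cam('wrist'); save('w1',c['frame']); np.savez('/tmp/w1',**{k:c[k] for k in c}); print(get_obs()['ee_pos'],-R.T@t,R,c['camera_matrix'])
E
python3 p.py 575 11 150 77.7 12
```

```text
[0.51965381 0.00947266 0.28032935] [0.53333457 0.07111332 0.45872305] [[ 9.77018138e-01 -2.13155053e-01 -6.94133536e-04]
 [-2.07368866e-01 -9.51240143e-01  2.28342602e-01]
 [-4.93326670e-02 -2.22950922e-01 -9.73580595e-01]] [[371.64829954   0.         316.17554456]
 [  0.         371.64829954 244.07585544]
 [  0.           0.           1.        ]]
t 2.1 at [519.7   9.5 280.3] 78.0 F [-0.3  2.5  0.8] w 94.1 | n 12 dx 1.1 dy 4.5 dz 10.9 roll 0.02 j6 end ~ 9.0
```

View pics/w1.png

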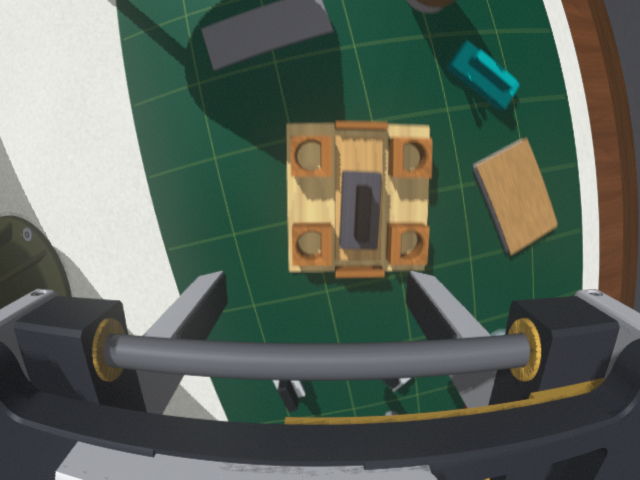

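The wrist view shows the posts at (310,156), (410,156), (311,243) and (408,243), with the weight and its handle at (361,210).

```bash
cat >> h.py <<'E'
def wrays(c,uv):
    K=np.array(c['camera_matrix']); q=(np.asarray(uv,float)-K[:2,2])/K[0,0]; r=np.maximum(np.linalg.norm(q,axis=-1,keepdims=True),1e-9)
    return np.concatenate([q/r*np.tan(np.minimum(r,1.5)),np.ones_like(r)],-1)   # z=1 rays
def cast(c,uv,h):
    R=cv2.Rodrigues(np.array(c['rvec'],float))[0]; t=np.array(c['tvec'],float).ravel()
    o=-R.T@t; d=wrays(c,uv)@R; return (o+d*((h-o[2])/d[...,2:3]))*1000
def wcloud(c):
    R=cv2.Rodrigues(np.array(c['rvec'],float))[0]; t=np.array(c['tvec'],float).ravel()
    v,u=np.mgrid[0:480,0:640]; W=(wrays(c,np.stack([u,v],-1))*c['z_map'][...,None]-t)@R*1000
    W[c['z_map']<=0]=np.nan; return W
def blobs(m,amin):
    k,lab,st,ce=cv2.connectedComponentsWithStats(m.astype(np.uint8)); 
    return [(lab==i) for i in range(1,k) if st[i,4]>=amin]
def rectm(c,m,h):
    cn=max(cv2.findContours(m.astype(np.uint8),cv2.RETR_EXTERNAL,cv2.CHAIN_APPROX_NONE)[0],key=len)[:,0]
    (ce,s,a)=cv2.minAreaRect(cast(c,cn,h)[:,:2].astype(np.float32))
    if s[0]>s[1]: a+=90; s=s[::-1]
    return np.round(ce,1),np.round(s,1),round((a+180)%180,1)  # centre, (short,long), long-side dir
E
python3 - <<'E'
from h import *
c=dict(np.load('/tmp/w1.npz')); W=wcloud(c); hsv=cv2.cvtColor(c['frame'],cv2.COLOR_RGB2HSV); g=W[...,2]
roi=np.zeros((480,640),bool); roi[105:290,275:445]=1
for p in [(143,296),(143,312),(210,361),(180,378),(165,340),(50,270),(65,250),(100,150),(265,300)]: print(p,W[p].round(1),hsv[p])
C=[]
for m in blobs(roi&(g>34)&(g<47)&(hsv[...,0]<18)&(hsv[...,1]>110),150):
    r=rectm(c,m,.040); print('post',r,m.sum()); C.append(r[0])
dark=roi&(hsv[...,2]<110)&(hsv[...,1]<110)&(g>35)
for m in blobs(dark&(g<54),150): print('block',rectm(c,m,.042),m.sum(),np.nanmedian(g[m]))
for m in blobs(roi&(g>62)&(g<80),60): print('handle',rectm(c,m,.072),m.sum(),np.nanmedian(g[m]))
E
```

```text
(143, 296) [514.8  93.2  38.9] [ 15 158 157]
(143, 312) [532.2  89.9  24.8] [ 20 102 140]
(210, 361) [567.7   8.7  73.1] [15 42 61]
(180, 378) [596.2  33.3  41.6] [135  11  94]
(165, 340) [558.7  57.8  20.6] [ 18 120 170]
(50, 270) [507.1 217.8   4.4] [90 21 61]
(65, 250) [4.786e+02 2.061e+02 3.000e-01] [ 79 113  54]
(100, 150) [339.8 200.7   1.2] [ 64  81 107]
(265, 300) [488.2 -45.3  40.3] [ 15 144 163]
post (array([527.3,  74.2]), array([45.3, 45.7]), 77.9) 1036
post (array([640.1,  50.2]), array([45.5, 46.7]), 79.1) 981
post (array([506. , -27.3]), array([45.4, 45.6]), 77.7) 968
post (array([618.8, -51.8]), array([46.1, 47.2]), 78.1) 931
block (array([569.2,   1.6]), array([44.6, 89.2]), 165.9) 2137 41.81770317188374
handle (array([568.7,   1.5]), array([14.6, 60.5]), 165.7) 757 71.68457052098944
```

```bash
sed -i 's/return np.round(ce,1),np.round(s,1),round((a+180)%180,1)/return np.round(ce,1),np.round(s,1),round((a+90+180)%180,1)/' h.py; python3 p.py 568.8 1.5 47 75.7 12
```

```text
t 2.1 at [519.7   9.5 280.3] 78.0 F [-0.3  2.5  0.8] w 94.1 | n 12 dx 0.3 dy 4.1 dz 19.4 roll 0.19 j6 end ~ 9.0
```

send_rows:
  rows:
    - {"dx": 0.3, "dy": 6.1, "dz": 19.4, "roll": 0.2, "jaw": -1}
    - {"dx": 0.3, "dy": 6.1, "dz": 19.4, "roll": 0.2, "jaw": -1}
    - {"dx": 0.3, "dy": 6.1, "dz": 19.4, "roll": 0.2, "jaw": -1}
    - {"dx": 0.3, "dy": 6.1, "dz": 19.4, "roll": 0.2, "jaw": -1}
    - {"dx": 0.3, "dy": 6.1, "dz": 19.4, "roll": 0.2, "jaw": -1}
    - {"dx": 0.3, "dy": 6.1, "dz": 19.4, "roll": 0.2, "jaw": -1}
    - {"dx": 0.3, "dy": 6.1, "dz": 19.4, "roll": 0.2, "jaw": -1}
    - {"dx": 0.3, "dy": 6.1, "dz": 19.4, "roll": 0.2, "jaw": -1}
    - {"dx": 0.3, "dz": 19.4, "roll": 0.2, "jaw": -1}
    - {"dx": 0.3, "dz": 19.4, "roll": 0.2, "jaw": -1}
    - {"dx": 0.3, "dz": 19.4, "roll": 0.2, "jaw": -1}
    - {"dz": 12, "jaw": -1}

```text
invalid input at $.rows[8]: expected keys dx, dy, dz, roll, jaw
```

```bash
python3 p.py 568.8 1.5 47 75.7 1
```

```text
t 2.1 at [519.7   9.5 280.3] 78.0 F [-0.3  2.5  0.8] w 94.1 | n 1 dx 2.4 dy 49.7 dz 233.3 roll 2.29 j6 end ~ 9.0
```

send_rows:
  rows:
    - {"dx": 0.3, "dy": 6.1, "dz": 19.4, "roll": 0.2, "jaw": -1}
    - {"dx": 0.3, "dy": 6.1, "dz": 19.4, "roll": 0.2, "jaw": -1}
    - {"dx": 0.3, "dy": 6.1, "dz": 19.4, "roll": 0.2, "jaw": -1}
    - {"dx": 0.3, "dy": 6.1, "dz": 19.4, "roll": 0.2, "jaw": -1}
    - {"dx": 0.3, "dy": 6.1, "dz": 19.4, "roll": 0.2, "jaw": -1}
    - {"dx": 0.3, "dy": 6.1, "dz": 19.4, "roll": 0.2, "jaw": -1}
    - {"dx": 0.3, "dy": 6.1, "dz": 19.4, "roll": 0.2, "jaw": -1}
    - {"dx": 0.3, "dy": 6.1, "dz": 19.4, "roll": 0.2, "jaw": -1}
    - {"dx": 0, "dy": 0, "dz": 19.4, "roll": 0.2, "jaw": -1}
    - {"dx": 0, "dy": 0, "dz": 19.4, "roll": 0.2, "jaw": -1}
    - {"dx": 0, "dy": 0, "dz": 19.4, "roll": 0.2, "jaw": -1}
    - {"dx": 0, "dy": 0, "dz": 14, "roll": 0, "jaw": -1}

```text
time_s: 3.15
ee_pos: [0.5667, -0.0039, 0.0504]
eef_rot: [-3.139, 0.0, 1.315]
force: [0.0, -0.7, 0.1]
grip_width: 0.0942
grip_force: 0.0
```

```bash
python3 p.py 568.8 1.5 47 75.7 1
```

```text
t 3.1 at [566.7  -3.9  50.4] 75.4 F [ 0.  -0.7  0.1] w 94.2 | n 1 dx 5.7 dy 0.6 dz 3.4 roll -0.33 j6 end ~ 11.0
```

send_rows:
  rows:
    - {"dx": 5, "dy": 0, "dz": 0, "roll": 0, "jaw": -1}
    - {"dx": 0, "dy": 0, "dz": 0, "roll": 0, "jaw": 1}
    - {"dx": 0, "dy": 0, "dz": 0, "roll": 0, "jaw": 1}
    - {"dx": 0, "dy": 0, "dz": 0, "roll": 0, "jaw": 1}
    - {"dx": 0, "dy": 0, "dz": 0, "roll": 0, "jaw": 1}
    - {"dx": 0, "dy": 0, "dz": 0, "roll": 0, "jaw": 1}
    - {"dx": 0, "dy": 0, "dz": 0, "roll": 0, "jaw": 1}
    - {"dx": 0, "dy": 0, "dz": 0, "roll": 0, "jaw": 1}
  force: 50

```text
time_s: 3.82
ee_pos: [0.5689, 0.001, 0.0527]
eef_rot: [3.141, -0.0, 1.316]
force: [-0.0, 0.1, -0.2]
grip_width: 0.0506
grip_force: 0.0
```

```bash
python3 p.py 568.8 1.5 47 75.7 1
```

```text
t 3.8 at [568.9   1.   52.7] 75.4 F [-0.   0.1 -0.2] w 50.6 | n 1 dx 0.4 dy -0.2 dz 5.7 roll -0.31 j6 end ~ 11.0
```

send_rows:
  rows:
    - {"dx": 0, "dy": 0, "dz": 5.5, "roll": 0, "jaw": 1}
    - {"dx": 0, "dy": 0, "dz": 0, "roll": 0, "jaw": 1}
    - {"dx": 0, "dy": 0, "dz": 0, "roll": 0, "jaw": 1}
    - {"dx": 0, "dy": 0, "dz": 0, "roll": 0, "jaw": 1}
    - {"dx": 0, "dy": 0, "dz": 0, "roll": 0, "jaw": 1}
    - {"dx": 0, "dy": 0, "dz": 0, "roll": 0, "jaw": 1}
    - {"dx": 0, "dy": 0, "dz": 0, "roll": 0, "jaw": 1}
    - {"dx": 0, "dy": 0, "dz": 0, "roll": 0, "jaw": 1}
    - {"dx": 0, "dy": 0, "dz": 0, "roll": 0, "jaw": 1}
    - {"dx": 0, "dy": 0, "dz": 0, "roll": 0, "jaw": 1}
  force: 50

```text
time_s: 4.65
ee_pos: [0.569, 0.001, 0.047]
eef_rot: [3.141, -0.0, 1.316]
force: [2.2, -0.4, -0.7]
grip_width: 0.0137
grip_force: 50.0
```

```bash
python3 p.py 568.8 1.5 47 75.7 1; python3 p.py 531 -463 140 0 12
```

```text
t 4.7 at [569.   1.  47.] 75.4 F [ 2.2 -0.4 -0.7] w 13.7 | n 1 dx 0.4 dy -0.3 dz 0.0 roll -0.30 j6 end ~ 11.0
t 4.7 at [569.   1.  47.] 75.4 F [ 2.2 -0.4 -0.7] w 13.7 | n 12 dx -29.8 dy 29.2 dz -7.7 roll 6.28 j6 end ~ 11.0
```

```bash
python3 p.py 569 1 150 75.4 4;python3 p.py 531 -462 150 75.4 20
```

```text
t 4.7 at [569.   1.  47.] 75.4 F [ 2.2 -0.4 -0.7] w 13.7 | n 4 dx -0.0 dy 0.0 dz -25.7 roll -0.00 j6 end ~ 11.0
t 4.7 at [569.   1.  47.] 75.4 F [ 2.2 -0.4 -0.7] w 13.7 | n 20 dx -22.9 dy 4.0 dz -5.1 roll -0.00 j6 end ~ 11.0
```

send_rows:
  rows:
    - {"dx": 0, "dy": 0, "dz": -15, "roll": 0, "jaw": 1}
    - {"dx": 0, "dy": 0, "dz": -25, "roll": 0, "jaw": 1}
    - {"dx": 0, "dy": 0, "dz": -25, "roll": 0, "jaw": 1}
    - {"dx": -10, "dy": 2, "dz": -25, "roll": 0, "jaw": 1}
    - {"dx": -20, "dy": 4, "dz": -13, "roll": 0, "jaw": 1}
    - {"dx": -23, "dy": 4, "dz": 0, "roll": 0, "jaw": 1}
    - {"dx": -23, "dy": 4, "dz": 0, "roll": 0, "jaw": 1}
    - {"dx": -23, "dy": 4, "dz": 0, "roll": 0, "jaw": 1}
    - {"dx": -23, "dy": 4, "dz": 0, "roll": 0, "jaw": 1}
    - {"dx": -23, "dy": 4, "dz": 0, "roll": 0, "jaw": 1}
    - {"dx": -23, "dy": 4, "dz": 0, "roll": 0, "jaw": 1}
    - {"dx": -23, "dy": 4, "dz": 0, "roll": 0, "jaw": 1}

```text
time_s: 5.65
ee_pos: [0.5528, -0.1932, 0.1492]
eef_rot: [-3.14, -0.0, 1.316]
force: [0.2, 0.2, -3.8]
grip_width: 0.0137
grip_force: 50.0
```

send_rows:
  rows:
    - {"dx": -23, "dy": 4, "dz": 0, "roll": 0, "jaw": 1}
    - {"dx": -23, "dy": 4, "dz": 0, "roll": 0, "jaw": 1}
    - {"dx": -23, "dy": 4, "dz": 0, "roll": 0, "jaw": 1}
    - {"dx": -23, "dy": 4, "dz": 0, "roll": 0, "jaw": 1}
    - {"dx": -23, "dy": 4, "dz": 0, "roll": 0, "jaw": 1}
    - {"dx": -23, "dy": 4, "dz": 0, "roll": 0, "jaw": 1}
    - {"dx": -23, "dy": 4, "dz": 0, "roll": 0, "jaw": 1}
    - {"dx": -23, "dy": 4, "dz": 0, "roll": 0, "jaw": 1}
    - {"dx": -23, "dy": 4, "dz": 0, "roll": 0, "jaw": 1}
    - {"dx": -23, "dy": 4, "dz": 0, "roll": 0, "jaw": 1}
    - {"dx": 0, "dy": 0, "dz": 0, "roll": 0, "jaw": 1}

```text
time_s: 6.57
ee_pos: [0.5326, -0.4282, 0.1485]
eef_rot: [-3.14, -0.0, 1.313]
force: [0.0, -0.4, -4.9]
grip_width: 0.0138
grip_force: 50.0
```

```bash
python3 p.py 531 -462 34 75.4 6
python3 - <<'E'
from h import *
c=camera('wrist'); save('w2',c['frame']); np.savez('/tmp/w2',**c)
W=wcloud(c); hsv=cv2.cvtColor(c['frame'],cv2.COLOR_RGB2HSV); g=W[...,2]
print([ (W[p].round(0),hsv[p]) for p in [(150,320),(150,400),(200,260)]])
E
```

```text
t 6.6 at [ 532.6 -428.2  148.5] 75.2 F [ 0.  -0.4 -4.9] w 13.8 | n 6 dx -5.5 dy 1.2 dz 19.1 roll -0.03 j6 end ~ -27.0
[(array([ 554., -358.,    1.]), array([ 78, 111,  60], dtype=uint8)), (array([ 623., -374.,   -1.]), array([ 79, 149,  82], dtype=uint8)), (array([ 491., -386.,   -0.]), array([ 78, 151,  83], dtype=uint8))]
```

View pics/w2.png

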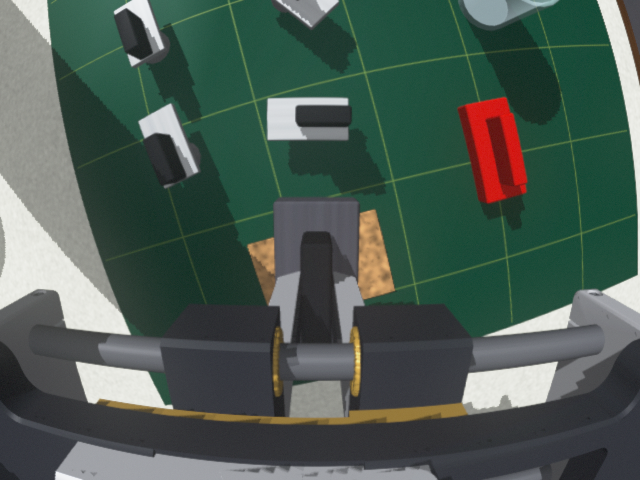

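The weight is held over the pad, seen at (320,260), and all four dogs are visible. Next I lower it.

send_rows:
  rows:
    - {"dx": -8, "dy": 1.2, "dz": 19, "roll": 0, "jaw": 1}
    - {"dx": -8, "dy": 1.2, "dz": 19, "roll": 0, "jaw": 1}
    - {"dx": -8, "dy": 1.2, "dz": 19, "roll": 0, "jaw": 1}
    - {"dx": -6, "dy": 1.2, "dz": 19, "roll": 0, "jaw": 1}
    - {"dx": 0, "dy": 0, "dz": 19, "roll": 0, "jaw": 1}
    - {"dx": 0, "dy": 0, "dz": 15, "roll": 0, "jaw": 1}
    - {"dx": 0, "dy": 0, "dz": 5, "roll": 0, "jaw": 1}
    - {"dx": 0, "dy": 0, "dz": 0, "roll": 0, "jaw": 1}

```text
time_s: 7.28
ee_pos: [0.531, -0.4541, 0.0334]
eef_rot: [-3.139, -0.002, 1.317]
force: [-0.5, 1.4, -4.3]
grip_width: 0.0141
grip_force: 50.0
```

```bash
python3 p.py 531 -463 31 75.4 1
```

```text
t 7.3 at [ 531.  -454.1   33.4] 75.4 F [-0.5  1.4 -4.3] w 14.1 | n 1 dx -8.6 dy 2.2 dz 2.4 roll 0.03 j6 end ~ -29.0
```

send_rows:
  rows:
    - {"dx": -6, "dy": 1, "dz": 0, "roll": 0, "jaw": 1}
    - {"dx": 0, "dy": 0, "dz": 1.8, "roll": 0, "jaw": 1}
    - {"dx": 0, "dy": 0, "dz": 0, "roll": 0, "jaw": 1}
    - {"dx": 0, "dy": 0, "dz": 0, "roll": 0, "jaw": 0.3}
    - {"dx": 0, "dy": 0, "dz": 0, "roll": 0, "jaw": 0.3}
    - {"dx": 0, "dy": 0, "dz": 0, "roll": 0, "jaw": 0.3}
    - {"dx": 0, "dy": 0, "dz": 0, "roll": 0, "jaw": 0.3}
    - {"dx": 0, "dy": 0, "dz": 0, "roll": 0, "jaw": 0.3}

```text
time_s: 7.95
ee_pos: [0.5309, -0.4613, 0.0335]
eef_rot: [3.141, 0.0, 1.316]
force: [0.1, 1.1, 0.2]
grip_width: 0.0328
grip_force: 0.0
```

```bash
python3 p.py 531 -463 31 75.4 1; python3 p.py 505 -390 300 77 10
```

```text
t 8.0 at [ 530.9 -461.3   33.5] 75.4 F [0.1 1.1 0.2] w 32.8 | n 1 dx -1.6 dy 0.5 dz 2.5 roll 0.00 j6 end ~ -29.0
t 8.0 at [ 530.9 -461.3   33.5] 75.4 F [0.1 1.1 0.2] w 32.8 | n 10 dx 6.3 dy -4.2 dz -26.6 roll -0.16 j6 end ~ -29.0
```

send_rows:
  rows:
    - {"dx": 0, "dy": 0, "dz": -15, "roll": 0, "jaw": 0}
    - {"dx": 0, "dy": 0, "dz": -25, "roll": 0, "jaw": 0}
    - {"dx": 0, "dy": 0, "dz": -30, "roll": 0, "jaw": -1}
    - {"dx": 10, "dy": -5, "dz": -30, "roll": 0, "jaw": -1}
    - {"dx": 20, "dy": -8, "dz": -30, "roll": 0, "jaw": -1}
    - {"dx": 20, "dy": -8, "dz": -30, "roll": 0, "jaw": -1}
    - {"dx": 20, "dy": -8, "dz": -30, "roll": 0, "jaw": -1}
    - {"dx": 20, "dy": -8, "dz": -30, "roll": 0, "jaw": -1}
    - {"dx": 0, "dy": 0, "dz": -30, "roll": 0, "jaw": -1}
    - {"dx": 0, "dy": 0, "dz": 0, "roll": 0, "jaw": -1}

```text
time_s: 8.78
ee_pos: [0.5187, -0.3645, 0.2918]
eef_rot: [3.132, 0.004, 1.317]
force: [-0.4, 0.6, 0.3]
grip_width: 0.0929
grip_force: 0.0
```

```bash
python3 - <<'E'
from h import *
c=camera('wrist'); save('w3',c['frame']); np.savez('/tmp/w3',**c)
E
python3 p.py 509 150 250 94 24
```

```text
t 8.8 at [ 518.3 -364.8  288.2] 75.4 F [-0.5  0.6 -0.2] w 93.6 | n 24 dx 21.4 dy -2.5 dz 1.6 roll -0.77 j6 end ~ -24.0
```

View pics/w3.png

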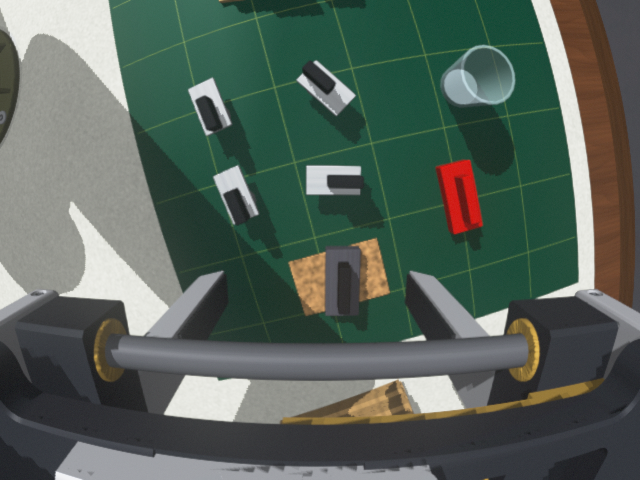

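The weight stands upright on the pad at (343,280). The dogs are at (325,85), (210,108), (237,195) and (335,181), each with its white tongue pointing away from the black handle.

```bash
cat > dogs.py <<'E'
from h import *
def dogs(c,xmin=300):
    W=wcloud(c); hsv=cv2.cvtColor(c['frame'],cv2.COLOR_RGB2HSV); g=W[...,2]; out=[]
    ok=(W[...,0]>xmin)&(W[...,0]<660)&(W[...,1]<-130)&(W[...,1]>-420)
    v=np.arange(480)[:,None]; ok&=(v<300)
    for m in blobs(cv2.morphologyEx((ok&(g>26)&(g<75)).astype(np.uint8),cv2.MORPH_OPEN,np.ones((3,3))),200):
        h=m&(hsv[...,2]<90)&(g>52); p=m&(g<43)&(hsv[...,2]>110)
        if h.sum()<40 or p.sum()<40: continue
        H=rectm(c,h,.063); P=rectm(c,m&(g<46)|h,.033)
        pv=cast(c,np.argwhere(p)[:,::-1],.033)[:,:2].mean(0)
        a=np.radians(H[2]); d=np.array([np.cos(a),np.sin(a)]); 
        if d@(pv-H[0])<0: d=-d
        out.append((H[0],round(np.degrees(np.arctan2(d[1],d[0])),1),H[1],'plate',P))
    return out
if __name__=='__main__':
    c=dict(np.load('/tmp/w3.npz'))
    for d in dogs(c): print(*d)
    W=wcloud(c); hsv=cv2.cvtColor(c['frame'],cv2.COLOR_RGB2HSV); g=W[...,2]
    roi=np.zeros((480,640),bool); roi[235:330,280:400]=1
    for m in blobs(roi&(g>17)&(g<64)&(hsv[...,1]<90),300): print('weight',rectm(c,m,.026))
    b=roi&(abs(g-4)<6)&(hsv[...,0]<25)&(hsv[...,1]>60)|roi&(g>17)&(hsv[...,1]<90); print('pad',rectm(c,b,.004))
E
python3 dogs.py
```

```text
[ 561.8 -213.1] -59.4 [15.4 41. ] plate (array([ 567.4, -219.9]), array([35.5, 69.8]), 121.9)
[ 433.6 -218.5] 96.6 [15.4 40. ] plate (array([ 430.6, -205.7]), array([35.5, 65.4]), 97.6)
[ 436.5 -330.4] 95.2 [16.2 39. ] plate (array([ 433.4, -319.4]), array([35.8, 66.7]), 97.8)
[ 561.7 -334.7] 166.0 [13.3 38.7] plate (array([ 552.5, -331.4]), array([32.1, 66.3]), 165.8)
weight (array([ 531. , -460.1]), array([42.5, 90.9]), 75.9)
pad (array([ 528.9, -467.5]), array([102.4, 120.7]), 0.7)
```

send_rows:
  rows:
    - {"dx": 21.4, "dy": -2.5, "dz": 1.6, "roll": -0.77, "jaw": -1}
    - {"dx": 21.4, "dy": -2.5, "dz": 1.6, "roll": -0.77, "jaw": -1}
    - {"dx": 21.4, "dy": -2.5, "dz": 1.6, "roll": -0.77, "jaw": -1}
    - {"dx": 21.4, "dy": -2.5, "dz": 1.6, "roll": -0.77, "jaw": -1}
    - {"dx": 21.4, "dy": -2.5, "dz": 1.6, "roll": -0.77, "jaw": -1}
    - {"dx": 21.4, "dy": -2.5, "dz": 1.6, "roll": -0.77, "jaw": -1}
    - {"dx": 21.4, "dy": -2.5, "dz": 1.6, "roll": -0.77, "jaw": -1}
    - {"dx": 21.4, "dy": -2.5, "dz": 1.6, "roll": -0.77, "jaw": -1}
    - {"dx": 21.4, "dy": -2.5, "dz": 1.6, "roll": -0.77, "jaw": -1}
    - {"dx": 21.4, "dy": -2.5, "dz": 1.6, "roll": -0.77, "jaw": -1}
    - {"dx": 21.4, "dy": -2.5, "dz": 1.6, "roll": -0.77, "jaw": -1}
    - {"dx": 21.4, "dy": -2.5, "dz": 1.6, "roll": -0.77, "jaw": -1}

```text
time_s: 9.83
ee_pos: [0.534, -0.1063, 0.2633]
eef_rot: [-3.14, -0.0, 1.477]
force: [0.2, 0.4, 0.3]
grip_width: 0.0941
grip_force: 0.0
```

send_rows:
  rows:
    - {"dx": 21.4, "dy": -2.5, "dz": 0, "roll": -0.77, "jaw": -1}
    - {"dx": 21.4, "dy": -2.5, "dz": 0, "roll": -0.77, "jaw": -1}
    - {"dx": 21.4, "dy": -2.5, "dz": 0, "roll": -0.77, "jaw": -1}
    - {"dx": 21.4, "dy": -2.5, "dz": 0, "roll": -0.77, "jaw": -1}
    - {"dx": 21.4, "dy": -2.5, "dz": 0, "roll": -0.77, "jaw": -1}
    - {"dx": 21.4, "dy": -2.5, "dz": 0, "roll": -0.77, "jaw": -1}
    - {"dx": 21.4, "dy": -2.5, "dz": 0, "roll": -0.77, "jaw": -1}
    - {"dx": 21.4, "dy": -2.5, "dz": 0, "roll": -0.77, "jaw": -1}
    - {"dx": 21.4, "dy": -2.5, "dz": 0, "roll": -0.77, "jaw": -1}
    - {"dx": 21.4, "dy": -2.5, "dz": 0, "roll": -0.77, "jaw": -1}
    - {"dx": 21.4, "dy": -2.5, "dz": 0, "roll": -0.77, "jaw": -1}
    - {"dx": 0, "dy": 0, "dz": 0, "roll": 0, "jaw": -1}

```text
time_s: 10.83
ee_pos: [0.5123, 0.1311, 0.2635]
eef_rot: [-3.141, -0.0, 1.628]
force: [-0.8, 0.6, -0.8]
grip_width: 0.0938
grip_force: 0.0
```

```bash
python3 - <<'E'
from h import *
c=camera('wrist'); save('w4',c['frame']); np.savez('/tmp/w4',**c)
E
python3 p.py 509 245 80 98 10
```

```text
t 10.9 at [512.7 129.7 263.5] 93.2 F [0.6 0.1 0.6] w 94.2 | n 10 dx 11.5 dy 0.7 dz 18.3 roll -0.48 j6 end ~ 7.0
```

View pics/w4.png

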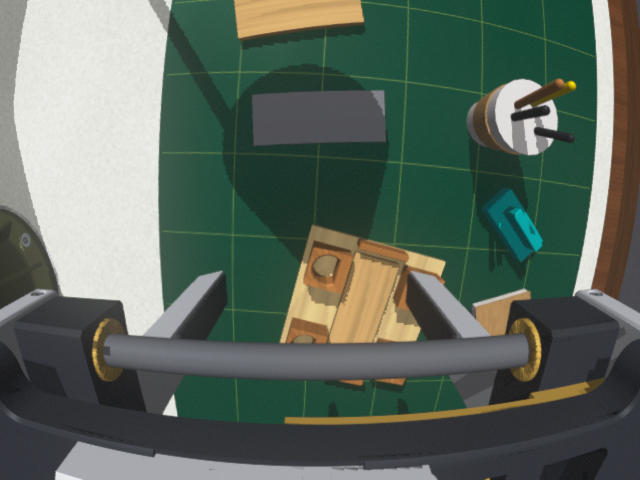

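The sheet is at (318,118), its long side across the picture. The board is partly visible at the top, and the lower board lies in the emptied press.

```bash
cat > sh.py <<'E'
from h import *; import sys
def sheet(c):
    W=wcloud(c); hsv=cv2.cvtColor(c['frame'],cv2.COLOR_RGB2HSV); g=W[...,2]
    m=(W[...,0]>350)&(W[...,0]<660)&(W[...,1]>140)&(W[...,1]<450)&(hsv[...,1]<60)&(hsv[...,2]>45)&(hsv[...,2]<160)&(abs(g-5)<8)
    m=cv2.morphologyEx(m.astype(np.uint8),cv2.MORPH_OPEN,np.ones((5,5)))
    return [(rectm(c,b,.006),b.sum(),np.argwhere(b).mean(0).round()) for b in blobs(m,1000)]
def wood(c,h,lo=-10,hi=30,ymin=150,ymax=480):
    W=wcloud(c); hsv=cv2.cvtColor(c['frame'],cv2.COLOR_RGB2HSV); g=W[...,2]
    m=(W[...,0]>350)&(W[...,0]<660)&(W[...,1]>ymin)&(W[...,1]<ymax)&(hsv[...,0]<28)&(hsv[...,1]>60)&(hsv[...,2]>150)&(g>lo)&(g<hi)
    m=cv2.morphologyEx(m.astype(np.uint8),cv2.MORPH_OPEN,np.ones((5,5)))
    return [(rectm(c,b,h),b.sum(),np.argwhere(b).mean(0).round(),np.nanmedian(g[b]).round(1)) for b in blobs(m,800)]
if __name__=='__main__':
    c=dict(np.load(sys.argv[1])); print(sheet(c)); print(wood(c,.012))
E
python3 sh.py /tmp/w4.npz
python3 - <<'E'
from h import *; from sh import wood
print(wood(dict(np.load('/tmp/w1.npz')),.02,16,25,-100,120), wood(dict(np.load('/tmp/w4.npz')),.02,16,25,-100,120))
E
```

```text
[((array([508. , 247.3]), array([ 62.7, 156. ]), 5.0), np.int64(6904), array([117., 319.]))]
[((array([476. , 369.3]), array([ 51.1, 152.4]), 1.8), np.int64(3616), array([ 14., 292.]), np.float64(11.7))]
[((array([583.4,  64.9]), array([39.2, 55.2]), 167.2), np.int64(1416), array([155., 360.]), np.float64(19.9))] [((array([574.7,  25.8]), array([ 56.9, 120.9]), 77.7), np.int64(3567), array([302., 363.]), np.float64(19.9))]
```

```bash
python3 p.py 508 247.3 200 5 14
```

```text
t 10.9 at [512.7 129.7 263.5] 93.2 F [0.6 0.1 0.6] w 94.2 | n 14 dx 7.1 dy -6.0 dz 4.5 roll 6.30 j6 end ~ 7.0
```

send_rows:
  rows:
    - {"dx": 7.1, "dy": -6, "dz": 4.5, "roll": 6.3, "jaw": -1}
    - {"dx": 7.1, "dy": -6, "dz": 4.5, "roll": 6.3, "jaw": -1}
    - {"dx": 7.1, "dy": -6, "dz": 4.5, "roll": 6.3, "jaw": -1}
    - {"dx": 7.1, "dy": -6, "dz": 4.5, "roll": 6.3, "jaw": -1}
    - {"dx": 7.1, "dy": -6, "dz": 4.5, "roll": 6.3, "jaw": -1}
    - {"dx": 7.1, "dy": -6, "dz": 4.5, "roll": 6.3, "jaw": -1}
    - {"dx": 7.1, "dy": -6, "dz": 4.5, "roll": 6.3, "jaw": -1}
    - {"dx": 7.1, "dy": -6, "dz": 4.5, "roll": 6.3, "jaw": -1}
    - {"dx": 7.1, "dy": -6, "dz": 4.5, "roll": 6.3, "jaw": -1}
    - {"dx": 7.1, "dy": -6, "dz": 4.5, "roll": 6.3, "jaw": -1}
    - {"dx": 7.1, "dy": -6, "dz": 4.5, "roll": 6.3, "jaw": -1}
    - {"dx": 7.1, "dy": -6, "dz": 4.5, "roll": 6.3, "jaw": -1}

```text
time_s: 11.88
ee_pos: [0.4978, 0.2305, 0.2095]
eef_rot: [3.141, 0.001, 0.299]
force: [-0.0, -0.0, -0.2]
grip_width: 0.0936
grip_force: 0.0
```

send_rows:
  rows:
    - {"dx": 7.1, "dy": -6, "dz": 4.5, "roll": 6.3, "jaw": -1}
    - {"dx": 7.1, "dy": -6, "dz": 4.5, "roll": 6.3, "jaw": -1}
    - {"dx": 0, "dy": 0, "dz": 20, "roll": 0, "jaw": -1}
    - {"dx": 0, "dy": 0, "dz": 20, "roll": 0, "jaw": -1}
    - {"dx": 0, "dy": 0, "dz": 20, "roll": 0, "jaw": -1}
    - {"dx": 0, "dy": 0, "dz": 0, "roll": 0, "jaw": -1}

```text
time_s: 12.38
ee_pos: [0.507, 0.2446, 0.137]
eef_rot: [3.14, 0.006, 0.084]
force: [-0.4, -0.5, -0.6]
grip_width: 0.094
grip_force: 0.0
```

```bash
python3 - <<'E'
from h import *; from sh import *
c=camera('wrist'); print(sheet(c),wood(c,.012)); print(camera('top')['frame'][270,203])
E
python3 p.py 508 247.3 3.5 5 6
```

```text
[((array([508.2, 247.8]), array([ 62.5, 156. ]), 5.2), np.int64(12385), array([230., 314.]))] [((array([482.6, 383.5]), array([ 56.2, 135.9]), 10.6), np.int64(7034), array([239., 158.]), np.float64(11.7))]
[35 37 28]
t 12.5 at [508.5 245.5 141. ] 4.9 F [-0.4  0.8  0.9] w 93.8 | n 6 dx -0.1 dy -0.3 dz 22.9 roll -0.02 j6 end ~ 107.0
```

send_rows:
  rows:
    - {"dx": 0, "dy": -2, "dz": 20, "roll": 0, "jaw": -1}
    - {"dx": 0, "dy": 0, "dz": 25, "roll": 0, "jaw": -1}
    - {"dx": 0, "dy": 0, "dz": 25, "roll": 0, "jaw": -1}
    - {"dx": 0, "dy": 0, "dz": 25, "roll": 0, "jaw": -1}
    - {"dx": 0, "dy": 0, "dz": 20, "roll": 0, "jaw": -1}
    - {"dx": 0, "dy": 0, "dz": 15, "roll": 0, "jaw": -1}
    - {"dx": 0, "dy": 0, "dz": 7.5, "roll": 0, "jaw": -1}
    - {"dx": 0, "dy": 0, "dz": 0, "roll": 0, "jaw": -1}
    - {"dx": 0, "dy": 0, "dz": 0, "roll": 0, "jaw": -1}

```text
time_s: 13.23
ee_pos: [0.5089, 0.2484, 0.0047]
eef_rot: [-3.141, -0.001, 0.085]
force: [0.2, 0.1, 1.0]
grip_width: 0.0943
grip_force: 0.0
```

```bash
python3 p.py 508 247.3 3 5 1
```

```text
t 13.2 at [508.9 248.4   4.7] 4.9 F [0.2 0.1 1. ] w 94.3 | n 1 dx -1.0 dy 1.0 dz 1.7 roll -0.11 j6 end ~ 107.0
```

send_rows:
  rows:
    - {"dx": 0, "dy": 0, "dz": 2.2, "roll": 0, "jaw": 0.4}
    - {"dx": 0, "dy": 0, "dz": 0, "roll": 0, "jaw": 1}
    - {"dx": 0, "dy": 0, "dz": 0, "roll": 0, "jaw": 1}
    - {"dx": 0, "dy": 0, "dz": 0, "roll": 0, "jaw": 1}
    - {"dx": 0, "dy": 0, "dz": 0, "roll": 0, "jaw": 1}
    - {"dx": 0, "dy": 0, "dz": 0, "roll": 0, "jaw": 1}
    - {"dx": 0, "dy": 0, "dz": 0, "roll": 0, "jaw": 1}
    - {"dx": 0, "dy": 0, "dz": 0, "roll": 0, "jaw": 1}
  force: 30

```text
time_s: 13.9
ee_pos: [0.5082, 0.2484, 0.0015]
eef_rot: [-3.142, -0.0, 0.086]
force: [-1.6, -0.5, 5.2]
grip_width: 0.0612
grip_force: 30.0
```

```bash
python3 p.py 508 247.3 3 5 1; python3 p.py 573 11.3 95 78 16
```

```text
t 13.9 at [508.2 248.4   1.5] 4.9 F [-1.6 -0.5  5.2] w 61.2 | n 1 dx -0.3 dy 1.0 dz -1.5 roll -0.09 j6 end ~ 107.0
t 13.9 at [508.2 248.4   1.5] 4.9 F [-1.6 -0.5  5.2] w 61.2 | n 16 dx -6.7 dy 15.0 dz -5.8 roll -4.57 j6 end ~ 107.0
```

send_rows:
  rows:
    - {"dx": 0, "dy": 0, "dz": -10, "roll": 0, "jaw": 1}
    - {"dx": 0, "dy": 0, "dz": -20, "roll": 0, "jaw": 1}
    - {"dx": 0, "dy": 0, "dz": -30, "roll": 0, "jaw": 1}
    - {"dx": 0, "dy": 0, "dz": -30, "roll": 0, "jaw": 1}
    - {"dx": 0, "dy": 0, "dz": -20, "roll": 0, "jaw": 1}
    - {"dx": 0, "dy": 0, "dz": 0, "roll": 0, "jaw": 1}
    - {"dx": 0, "dy": 0, "dz": 0, "roll": 0, "jaw": 1}

```text
time_s: 14.48
ee_pos: [0.5084, 0.2485, 0.1123]
eef_rot: [-3.141, -0.002, 0.086]
force: [-1.3, -0.2, -1.7]
grip_width: 0.0615
grip_force: 30.0
```

```bash
python3 p.py 573 11.3 110 78 20
```

```text
t 14.5 at [508.4 248.5 112.3] 4.9 F [-1.3 -0.2 -1.7] w 61.5 | n 20 dx -5.4 dy 12.0 dz 0.1 roll -3.65 j6 end ~ 107.0
```

send_rows:
  rows:
    - {"dx": -5.4, "dy": 12, "dz": 0, "roll": -3.65, "jaw": 1}
    - {"dx": -5.4, "dy": 12, "dz": 0, "roll": -3.65, "jaw": 1}
    - {"dx": -5.4, "dy": 12, "dz": 0, "roll": -3.65, "jaw": 1}
    - {"dx": -5.4, "dy": 12, "dz": 0, "roll": -3.65, "jaw": 1}
    - {"dx": -5.4, "dy": 12, "dz": 0, "roll": -3.65, "jaw": 1}
    - {"dx": -5.4, "dy": 12, "dz": 0, "roll": -3.65, "jaw": 1}
    - {"dx": -5.4, "dy": 12, "dz": 0, "roll": -3.65, "jaw": 1}
    - {"dx": -5.4, "dy": 12, "dz": 0, "roll": -3.65, "jaw": 1}
    - {"dx": -5.4, "dy": 12, "dz": 0, "roll": -3.65, "jaw": 1}
    - {"dx": -5.4, "dy": 12, "dz": 0, "roll": -3.65, "jaw": 1}
    - {"dx": -5.4, "dy": 12, "dz": 0, "roll": -3.65, "jaw": 1}
    - {"dx": -5.4, "dy": 12, "dz": 0, "roll": -3.65, "jaw": 1}

```text
time_s: 15.48
ee_pos: [0.5094, 0.0935, 0.1099]
eef_rot: [-3.14, 0.002, 0.853]
force: [0.4, 0.1, -0.9]
grip_width: 0.0612
grip_force: 30.0
```

send_rows:
  rows:
    - {"dx": -5.4, "dy": 12, "dz": 0, "roll": -3.65, "jaw": 1}
    - {"dx": -5.4, "dy": 12, "dz": 0, "roll": -3.65, "jaw": 1}
    - {"dx": -5.4, "dy": 12, "dz": 0, "roll": -3.65, "jaw": 1}
    - {"dx": -5.4, "dy": 12, "dz": 0, "roll": -3.65, "jaw": 1}
    - {"dx": -5.4, "dy": 12, "dz": 0, "roll": -3.65, "jaw": 1}
    - {"dx": -5.4, "dy": 12, "dz": 0, "roll": -3.65, "jaw": 1}
    - {"dx": -5.4, "dy": 12, "dz": 0, "roll": -3.65, "jaw": 1}
    - {"dx": -5.4, "dy": 12, "dz": 0, "roll": -3.65, "jaw": 1}
    - {"dx": 0, "dy": 0, "dz": 0, "roll": 0, "jaw": 1}
    - {"dx": 0, "dy": 0, "dz": 0, "roll": 0, "jaw": 1}

```text
time_s: 16.32
ee_pos: [0.5725, 0.0112, 0.1099]
eef_rot: [-3.139, 0.0, 1.357]
force: [-0.9, 0.4, -0.1]
grip_width: 0.0618
grip_force: 30.0
```

```bash
python3 p.py 573 11.3 26 78 1
python3 - <<'E'
from h import *
c=camera('wrist'); save('w5',c['frame']); np.savez('/tmp/w5',**c)
E
```

```text
t 16.3 at [572.5  11.2 109.9] 77.8 F [-0.9  0.4 -0.1] w 61.8 | n 1 dx 0.2 dy 0.5 dz 83.9 roll -0.25 j6 end ~ 10.0
```

View pics/w5.png

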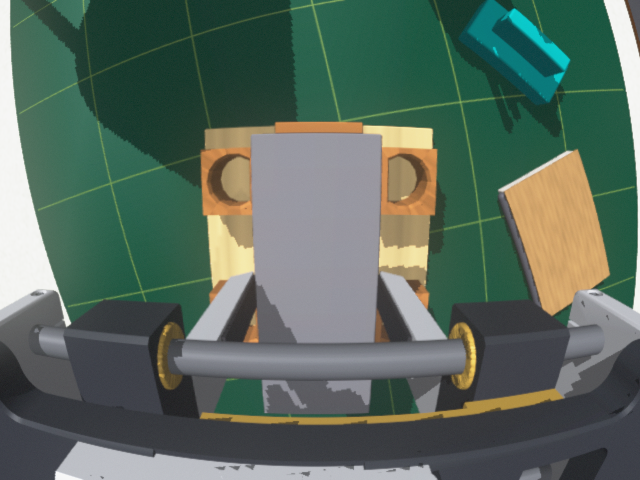

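The sheet is held squarely above the press, its far corners near (250,135) and (381,135), with the posts on both sides.

Run:
```python
from h import *
c=dict(np.load('/tmp/w5.npz')); W=wcloud(c); hsv=cv2.cvtColor(c['frame'],cv2.COLOR_RGB2HSV); g=W[...,2]
m=(g>100)&(g<130)&(hsv[...,1]<50)&(np.arange(480)[:,None]<262); b=max(blobs(m,500),key=lambda b:b.sum())
print(np.nanmedian(g[b]), np.polyfit(np.argwhere(b)[:,0],g[b],1)); r=rectm(c,b,np.nanmedian(g[b])/1000); print(r)
e=np.array([573,11.3]); x=np.array([np.cos(np.radians(-12)),np.sin(np.radians(-12))]); y=np.array([-x[1],x[0]])
P=cast(c,np.argwhere(b)[:,::-1],np.nanmedian(g[b])/1000)[:,:2]-e; print('press frame x range',np.percentile(P@x,[1,50,99]),'y max',(P@y).max())
for q in blobs((g>34)&(g<47)&(hsv[...,0]<18)&(hsv[...,1]>110),150): print('post',rectm(c,q,.04))
```

```text
114.13296797653206 [9.89085136e-04 1.13937147e+02]
(array([582.1,  57.9]), array([61.6, 61.7]), 77.8)
press frame x range [-30.82556938  -0.76422411  29.22356165] y max 78.40634535318607
post (array([644.8,  49. ]), array([38.8, 45.8]), 78.4)
post (array([522.5,  75.1]), array([35.1, 45.4]), 77.7)
post (array([604.6, -53.2]), array([ 8.8, 26.5]), 99.3)
```

send_rows:
  rows:
    - {"dx": 0, "dy": 0.6, "dz": 20, "roll": 0, "jaw": 1}
    - {"dx": 0, "dy": 0, "dz": 20, "roll": 0, "jaw": 1}
    - {"dx": 0, "dy": 0, "dz": 18, "roll": 0, "jaw": 1}
    - {"dx": 0, "dy": 0, "dz": 10, "roll": 0, "jaw": 1}
    - {"dx": 0, "dy": 0, "dz": 8, "roll": 0, "jaw": 1}
    - {"dx": 0, "dy": 0, "dz": 6, "roll": 0, "jaw": 1}
    - {"dx": 0, "dy": 0, "dz": 4, "roll": 0, "jaw": 1}
    - {"dx": 0, "dy": 0, "dz": 1.5, "roll": 0, "jaw": 1}
    - {"dx": 0, "dy": 0, "dz": 0, "roll": 0, "jaw": 1}
    - {"dx": 0, "dy": 0, "dz": 0, "roll": 0, "jaw": 1}

```text
time_s: 17.2
ee_pos: [0.5741, 0.0112, 0.0243]
eef_rot: [3.141, -0.0, 1.36]
force: [0.2, -0.0, -0.4]
grip_width: 0.0616
grip_force: 30.0
```

```bash
python3 p.py 573 11.3 22 78 1
```

```text
t 17.2 at [574.1  11.2  24.3] 77.9 F [ 0.2 -0.  -0.4] w 61.6 | n 1 dx -0.1 dy -1.1 dz 2.3 roll -0.10 j6 end ~ 10.0
```

send_rows:
  rows:
    - {"dx": 0, "dy": -0.5, "dz": 2, "roll": 0, "jaw": 1}
    - {"dx": 0, "dy": 0, "dz": 0.7, "roll": 0, "jaw": 1}
    - {"dx": 0, "dy": 0, "dz": 0, "roll": 0, "jaw": 1}
    - {"dx": 0, "dy": 0, "dz": 0, "roll": 0, "jaw": -1}
    - {"dx": 0, "dy": 0, "dz": 0, "roll": 0, "jaw": -1}
    - {"dx": 0, "dy": 0, "dz": 0, "roll": 0, "jaw": -1}
    - {"dx": 0, "dy": 0, "dz": 0, "roll": 0, "jaw": -1}
    - {"dx": 0, "dy": 0, "dz": 0, "roll": 0, "jaw": -1}

```text
time_s: 17.87
ee_pos: [0.5733, 0.0113, 0.021]
eef_rot: [-3.142, -0.0, 1.36]
force: [-0.3, -0.4, -0.4]
grip_width: 0.0911
grip_force: 0.0
```

send_rows:
  rows:
    - {"dx": 0, "dy": 0, "dz": -10, "roll": 0, "jaw": -1}
    - {"dx": 0, "dy": 0, "dz": -25, "roll": 0, "jaw": -1}
    - {"dx": 0, "dy": 0, "dz": -35, "roll": 0, "jaw": -1}
    - {"dx": -5, "dy": 0, "dz": -38, "roll": 0, "jaw": -1}
    - {"dx": -10, "dy": 0, "dz": -38, "roll": 0, "jaw": -1}
    - {"dx": -15, "dy": 0, "dz": -38, "roll": 0, "jaw": -1}
    - {"dx": -15, "dy": 0, "dz": -20, "roll": 0, "jaw": -1}
    - {"dx": -10, "dy": 0, "dz": 0, "roll": 0, "jaw": -1}
    - {"dx": 0, "dy": 0, "dz": 0, "roll": 0, "jaw": -1}

```text
time_s: 18.62
ee_pos: [0.5617, -0.0439, 0.2264]
eef_rot: [3.139, 0.0, 1.358]
force: [0.2, 0.4, -1.0]
grip_width: 0.0943
grip_force: 0.0
```

```bash
python3 - <<'E'
from h import *; from sh import wood
c=camera('wrist'); W=wcloud(c); hsv=cv2.cvtColor(c['frame'],cv2.COLOR_RGB2HSV); g=W[...,2]
m=(g>18)&(g<34)&(hsv[...,1]<60)&(abs(W[...,0]-573)<80)&(abs(W[...,1]-11)<100)
for b in blobs(m,500): print('sheet',rectm(c,b,.026),np.nanmedian(g[b]))
for q in blobs((g>34)&(g<47)&(hsv[...,0]<18)&(hsv[...,1]>110),150): print('post',rectm(c,q,.04))
print(wood(c,.012))
t,R,T=cam('top'); np.savez('/tmp/top2',W=cloud(t,R,T),f=t['frame']); save('top2',t['frame'])
W=cloud(t,R,T); hs=cv2.cvtColor(t['frame'],cv2.COLOR_RGB2HSV)
m=(abs(W[...,2]-.01)<.012)&(hs[...,0]<25)&(hs[...,1]>60)&(W[...,1]>.2)&(W[...,0]<.66)
from m import rect
for b in blobs(m,300): print('board top',rect(W[b]))
E
python3 p.py 476 330 230 10 16
```

```text
sheet (array([573.2,  11.8]), array([ 61.8, 154.6]), 77.8) 25.810332123819045
post (array([528.2,  73.7]), array([46.6, 46.8]), 167.8)
post (array([640.6,  49.4]), array([46.7, 46.9]), 167.7)
post (array([506.5, -27.6]), array([46.5, 47. ]), 77.8)
post (array([618.8, -51.8]), array([46.7, 47.3]), 77.8)
[]
board top (array([477.7, 382.7]), array([ 62. , 153.6]), 11.8)
t 18.7 at [561.3 -42.3 224.1] 77.9 F [-0.4 -0.5  0.1] w 94.2 | n 16 dx 13.8 dy -21.2 dz -0.4 roll 4.24 j6 end ~ 4.0
```

```bash
python3 p.py 477 383 160 10.6 22
```

```text
t 18.7 at [561.3 -42.3 224.1] 77.9 F [-0.4 -0.5  0.1] w 94.2 | n 22 dx 11.8 dy -17.2 dz 2.9 roll 3.06 j6 end ~ 4.0
```

send_rows:
  rows:
    - {"dx": 11.8, "dy": -17.2, "dz": 0, "roll": 3.06, "jaw": -1}
    - {"dx": 11.8, "dy": -17.2, "dz": 0, "roll": 3.06, "jaw": -1}
    - {"dx": 11.8, "dy": -17.2, "dz": 0, "roll": 3.06, "jaw": -1}
    - {"dx": 11.8, "dy": -17.2, "dz": 0, "roll": 3.06, "jaw": -1}
    - {"dx": 11.8, "dy": -17.2, "dz": 0, "roll": 3.06, "jaw": -1}
    - {"dx": 11.8, "dy": -17.2, "dz": 0, "roll": 3.06, "jaw": -1}
    - {"dx": 11.8, "dy": -17.2, "dz": 0, "roll": 3.06, "jaw": -1}
    - {"dx": 11.8, "dy": -17.2, "dz": 0, "roll": 3.06, "jaw": -1}
    - {"dx": 11.8, "dy": -17.2, "dz": 0, "roll": 3.06, "jaw": -1}
    - {"dx": 11.8, "dy": -17.2, "dz": 0, "roll": 3.06, "jaw": -1}
    - {"dx": 11.8, "dy": -17.2, "dz": 0, "roll": 3.06, "jaw": -1}
    - {"dx": 11.8, "dy": -17.2, "dz": 0, "roll": 3.06, "jaw": -1}

```text
time_s: 19.72
ee_pos: [0.4503, 0.179, 0.2238]
eef_rot: [-3.14, 0.002, 0.717]
force: [0.6, -0.3, -0.1]
grip_width: 0.0941
grip_force: 0.0
```

send_rows:
  rows:
    - {"dx": 11.8, "dy": -17.2, "dz": 8, "roll": 3.06, "jaw": -1}
    - {"dx": 11.8, "dy": -17.2, "dz": 8, "roll": 3.06, "jaw": -1}
    - {"dx": 11.8, "dy": -17.2, "dz": 8, "roll": 3.06, "jaw": -1}
    - {"dx": 11.8, "dy": -17.2, "dz": 8, "roll": 3.06, "jaw": -1}
    - {"dx": 11.8, "dy": -17.2, "dz": 8, "roll": 3.06, "jaw": -1}
    - {"dx": 11.8, "dy": -17.2, "dz": 8, "roll": 3.06, "jaw": -1}
    - {"dx": 11.8, "dy": -17.2, "dz": 8, "roll": 3.06, "jaw": -1}
    - {"dx": 11.8, "dy": -17.2, "dz": 8, "roll": 3.06, "jaw": -1}
    - {"dx": 11.8, "dy": -17.2, "dz": 8, "roll": 3.06, "jaw": -1}
    - {"dx": 11.8, "dy": -17.2, "dz": 8, "roll": 3.06, "jaw": -1}
    - {"dx": 0, "dy": 0, "dz": 0, "roll": 0, "jaw": -1}
    - {"dx": 0, "dy": 0, "dz": 0, "roll": 0, "jaw": -1}

```text
time_s: 20.72
ee_pos: [0.4755, 0.3826, 0.143]
eef_rot: [3.14, 0.003, 0.187]
force: [0.5, -0.2, -0.1]
grip_width: 0.0938
grip_force: 0.0
```

Run:
```python
from h import *; from sh import wood
c=camera('wrist'); print(wood(c,.012))
import p; r=wood(c,.012)[0][0]; p.plan(*r[0],3,r[2],1)
```

```text
[((array([475.7, 382.5]), array([ 55.6, 148.1]), 10.6), np.int64(10786), array([230., 317.]), np.float64(11.8))]
t 20.8 at [475.8 382.  143.8] 10.7 F [-0.1 -0.6  0.6] w 93.6 | n 1 dx -0.0 dy -0.5 dz 140.8 roll 0.11 j6 end ~ 115.0
```

send_rows:
  rows:
    - {"dx": 0, "dy": -0.4, "dz": 20, "roll": 0, "jaw": -1}
    - {"dx": 0, "dy": 0, "dz": 25, "roll": 0, "jaw": -1}
    - {"dx": 0, "dy": 0, "dz": 25, "roll": 0, "jaw": -1}
    - {"dx": 0, "dy": 0, "dz": 25, "roll": 0, "jaw": -1}
    - {"dx": 0, "dy": 0, "dz": 20, "roll": 0, "jaw": -1}
    - {"dx": 0, "dy": 0, "dz": 15, "roll": 0, "jaw": -1}
    - {"dx": 0, "dy": 0, "dz": 8.5, "roll": 0, "jaw": -1}
    - {"dx": 0, "dy": 0, "dz": 0, "roll": 0, "jaw": -1}
    - {"dx": 0, "dy": 0, "dz": 0, "roll": 0, "jaw": 1}
    - {"dx": 0, "dy": 0, "dz": 0, "roll": 0, "jaw": 1}
    - {"dx": 0, "dy": 0, "dz": 0, "roll": 0, "jaw": 1}
    - {"dx": 0, "dy": 0, "dz": 0, "roll": 0, "jaw": 1}

```text
time_s: 21.77
ee_pos: [0.477, 0.3827, 0.0075]
eef_rot: [-3.141, -0.001, 0.185]
force: [1.0, 0.8, 0.1]
grip_width: 0.0711
grip_force: 0.0
```

send_rows:
  rows:
    - {"dx": 0, "dy": 0, "dz": 0, "roll": 0, "jaw": 1}
    - {"dx": 0, "dy": 0, "dz": 0, "roll": 0, "jaw": 1}
    - {"dx": 0, "dy": 0, "dz": 0, "roll": 0, "jaw": 1}
    - {"dx": 0, "dy": 0, "dz": 0, "roll": 0, "jaw": 1}
    - {"dx": 0, "dy": 0, "dz": 0, "roll": 0, "jaw": 1}

```text
time_s: 22.18
ee_pos: [0.4768, 0.3825, 0.0068]
eef_rot: [-3.141, -0.0, 0.185]
force: [-1.7, -1.6, 5.2]
grip_width: 0.0554
grip_force: 30.0
```

```bash
python3 p.py 475.7 382.5 3 10.6 1
```

```text
t 22.2 at [476.8 382.5   6.8] 10.6 F [-1.7 -1.6  5.2] w 55.4 | n 1 dx -1.0 dy -0.2 dz 3.8 roll -0.01 j6 end ~ 115.0
```

send_rows:
  rows:
    - {"dx": 0, "dy": 0, "dz": -10, "roll": 0, "jaw": 1}
    - {"dx": 0, "dy": 0, "dz": -20, "roll": 0, "jaw": 1}
    - {"dx": 0, "dy": 0, "dz": -30, "roll": 0, "jaw": 1}
    - {"dx": 0, "dy": 0, "dz": -30, "roll": 0, "jaw": 1}
    - {"dx": 0, "dy": 0, "dz": -20, "roll": 0, "jaw": 1}
    - {"dx": 0, "dy": 0, "dz": 0, "roll": 0, "jaw": 1}
    - {"dx": 0, "dy": 0, "dz": 0, "roll": 0, "jaw": 1}

```text
time_s: 22.77
ee_pos: [0.4769, 0.3826, 0.1175]
eef_rot: [-3.141, -0.002, 0.185]
force: [0.8, 0.0, -1.3]
grip_width: 0.0552
grip_force: 30.0
```

```bash
python3 p.py 573.4 12.3 117 77.8 24
```

```text
t 22.8 at [476.9 382.6 117.5] 10.6 F [ 0.8  0.  -1.3] w 55.2 | n 24 dx -8.0 dy 14.9 dz 0.0 roll -2.80 j6 end ~ 115.0
```

send_rows:
  rows:
    - {"dx": -8, "dy": 14.9, "dz": 0, "roll": -2.8, "jaw": 1}
    - {"dx": -8, "dy": 14.9, "dz": 0, "roll": -2.8, "jaw": 1}
    - {"dx": -8, "dy": 14.9, "dz": 0, "roll": -2.8, "jaw": 1}
    - {"dx": -8, "dy": 14.9, "dz": 0, "roll": -2.8, "jaw": 1}
    - {"dx": -8, "dy": 14.9, "dz": 0, "roll": -2.8, "jaw": 1}
    - {"dx": -8, "dy": 14.9, "dz": 0, "roll": -2.8, "jaw": 1}
    - {"dx": -8, "dy": 14.9, "dz": 0, "roll": -2.8, "jaw": 1}
    - {"dx": -8, "dy": 14.9, "dz": 0, "roll": -2.8, "jaw": 1}
    - {"dx": -8, "dy": 14.9, "dz": 0, "roll": -2.8, "jaw": 1}
    - {"dx": -8, "dy": 14.9, "dz": 0, "roll": -2.8, "jaw": 1}
    - {"dx": -8, "dy": 14.9, "dz": 0, "roll": -2.8, "jaw": 1}
    - {"dx": -8, "dy": 14.9, "dz": 0, "roll": -2.8, "jaw": 1}

```text
time_s: 23.77
ee_pos: [0.468, 0.1815, 0.115]
eef_rot: [-3.14, 0.002, 0.774]
force: [0.4, -0.2, -1.3]
grip_width: 0.0551
grip_force: 30.0
```

send_rows:
  rows:
    - {"dx": -8, "dy": 14.9, "dz": 0, "roll": -2.8, "jaw": 1}
    - {"dx": -8, "dy": 14.9, "dz": 0, "roll": -2.8, "jaw": 1}
    - {"dx": -8, "dy": 14.9, "dz": 0, "roll": -2.8, "jaw": 1}
    - {"dx": -8, "dy": 14.9, "dz": 0, "roll": -2.8, "jaw": 1}
    - {"dx": -8, "dy": 14.9, "dz": 0, "roll": -2.8, "jaw": 1}
    - {"dx": -8, "dy": 14.9, "dz": 0, "roll": -2.8, "jaw": 1}
    - {"dx": -8, "dy": 14.9, "dz": 0, "roll": -2.8, "jaw": 1}
    - {"dx": -8, "dy": 14.9, "dz": 0, "roll": -2.8, "jaw": 1}
    - {"dx": -8, "dy": 14.9, "dz": 0, "roll": -2.8, "jaw": 1}
    - {"dx": -8, "dy": 14.9, "dz": 0, "roll": -2.8, "jaw": 1}
    - {"dx": -8, "dy": 14.9, "dz": 0, "roll": -2.8, "jaw": 1}
    - {"dx": -8, "dy": 14.9, "dz": 0, "roll": -2.8, "jaw": 1}

```text
time_s: 24.77
ee_pos: [0.5726, 0.011, 0.1148]
eef_rot: [-3.139, 0.0, 1.36]
force: [0.5, 0.4, 0.2]
grip_width: 0.0552
grip_force: 30.0
```

send_rows:
  rows:
    - {"dx": 0, "dy": 0, "dz": 0, "roll": 0, "jaw": 1}
    - {"dx": 0, "dy": 0, "dz": 0, "roll": 0, "jaw": 1}

```text
time_s: 24.93
ee_pos: [0.5722, 0.0115, 0.1148]
eef_rot: [-3.139, 0.0, 1.356]
force: [0.7, 0.2, -1.3]
grip_width: 0.0558
grip_force: 30.0
```

```bash
python3 p.py 573.4 12.3 33.5 77.8 1
cat > held.py <<'E'
from h import *
c=camera('wrist'); W=wcloud(c); hsv=cv2.cvtColor(c['frame'],cv2.COLOR_RGB2HSV); g=W[...,2]
e=np.array([573.3,11.1]); x=np.array([np.cos(np.radians(-12.1)),np.sin(np.radians(-12.1))]); y=np.array([-x[1],x[0]])
m=(g>100)&(g<140)&(hsv[...,0]<28)&(hsv[...,1]>50)&(np.arange(480)[:,None]<262); b=max(blobs(m,500),key=lambda b:b.sum())
h=np.nanmedian(g[b]); P=cast(c,np.argwhere(b)[:,::-1],h/1000)[:,:2]-e
print('h',h,np.polyfit(np.argwhere(b)[:,0],g[b],1),'x',np.percentile(P@x,[1,50,99]),'ymax',(P@y).max(),rectm(c,b,h/1000))
E
python3 held.py
```

```text
t 24.9 at [572.2  11.5 114.8] 77.7 F [ 0.7  0.2 -1.3] w 55.8 | n 1 dx 1.1 dy 1.0 dz 81.3 roll -0.12 j6 end ~ 10.0
h 119.80460327969548 [9.49751141e-04 1.19609224e+02] x [-28.55744193  -1.32942893  25.94482841] ymax 74.70462638681123 (array([581.6,  56.3]), array([56.1, 57.5]), 77.7)
```

send_rows:
  rows:
    - {"dx": 0, "dy": 1.2, "dz": 20, "roll": 0, "jaw": 1}
    - {"dx": 0, "dy": 0, "dz": 20, "roll": 0, "jaw": 1}
    - {"dx": 0, "dy": 0, "dz": 15, "roll": 0, "jaw": 1}
    - {"dx": 0, "dy": 0, "dz": 10, "roll": 0, "jaw": 1}
    - {"dx": 0, "dy": 0, "dz": 7, "roll": 0, "jaw": 1}
    - {"dx": 0, "dy": 0, "dz": 5, "roll": 0, "jaw": 1}
    - {"dx": 0, "dy": 0, "dz": 3, "roll": 0, "jaw": 1}
    - {"dx": 0, "dy": 0, "dz": 0, "roll": 0, "jaw": 1}
    - {"dx": 0, "dy": 0, "dz": 0, "roll": 0, "jaw": 1}

```text
time_s: 25.73
ee_pos: [0.5743, 0.0115, 0.037]
eef_rot: [3.141, -0.0, 1.358]
force: [0.5, -0.5, -0.5]
grip_width: 0.0555
grip_force: 30.0
```

```bash
python3 p.py 573.4 12.3 33 77.8 1
```

```text
t 25.7 at [574.3  11.5  37. ] 77.8 F [ 0.5 -0.5 -0.5] w 55.5 | n 1 dx 0.6 dy -1.1 dz 4.0 roll -0.02 j6 end ~ 10.0
```

send_rows:
  rows:
    - {"dx": 0, "dy": -0.6, "dz": 2, "roll": 0, "jaw": 1}
    - {"dx": 0, "dy": 0, "dz": 1.9, "roll": 0, "jaw": 1}
    - {"dx": 0, "dy": 0, "dz": 0, "roll": 0, "jaw": 1}
    - {"dx": 0, "dy": 0, "dz": 0, "roll": 0, "jaw": -1}
    - {"dx": 0, "dy": 0, "dz": 0, "roll": 0, "jaw": -1}
    - {"dx": 0, "dy": 0, "dz": 0, "roll": 0, "jaw": -1}
    - {"dx": 0, "dy": 0, "dz": 0, "roll": 0, "jaw": -1}
    - {"dx": 0, "dy": 0, "dz": 0, "roll": 0, "jaw": -1}

```text
time_s: 26.4
ee_pos: [0.5735, 0.0116, 0.0327]
eef_rot: [-3.142, 0.0, 1.358]
force: [0.2, -0.9, 0.3]
grip_width: 0.0853
grip_force: 0.0
```

send_rows:
  rows:
    - {"dx": 0, "dy": 0, "dz": -10, "roll": 0, "jaw": -1}
    - {"dx": 0, "dy": 0, "dz": -25, "roll": 0, "jaw": -1}
    - {"dx": 0, "dy": 0, "dz": -35, "roll": 0, "jaw": -1}
    - {"dx": -5, "dy": 0, "dz": -38, "roll": 0, "jaw": -1}
    - {"dx": -10, "dy": 0, "dz": -38, "roll": 0, "jaw": -1}
    - {"dx": -15, "dy": 0, "dz": -38, "roll": 0, "jaw": -1}
    - {"dx": -15, "dy": 0, "dz": -20, "roll": 0, "jaw": -1}
    - {"dx": -10, "dy": 0, "dz": 0, "roll": 0, "jaw": -1}
    - {"dx": 0, "dy": 0, "dz": 0, "roll": 0, "jaw": -1}
    - {"dx": 0, "dy": 0, "dz": 0, "roll": 0, "jaw": -1}

```text
time_s: 27.23
ee_pos: [0.5614, -0.0422, 0.2359]
eef_rot: [-3.14, -0.0, 1.357]
force: [0.1, 0.1, -0.1]
grip_width: 0.0939
grip_force: 0.0
```

```bash
cat > press.py <<'E'
from h import *; from sh import wood
def press(c):
    W=wcloud(c); hsv=cv2.cvtColor(c['frame'],cv2.COLOR_RGB2HSV); g=W[...,2]
    near=(abs(W[...,0]-573)<100)&(abs(W[...,1]-11)<110)
    for b in blobs(near&(g>33)&(g<46)&(hsv[...,0]>=17)&(hsv[...,0]<28)&(hsv[...,1]>50),800): print('wood top',rectm(c,b,.038),np.nanmedian(g[b]))
    for q in blobs(near&(g>34)&(g<47)&(hsv[...,0]<17)&(hsv[...,1]>110),150): print('post',rectm(c,q,.04))
if __name__=='__main__':
    c=camera('wrist'); save('w6',c['frame']); press(c)
E
python3 press.py; python3 p.py 561.8 -213 200 30 14
```

```text
wood top (array([573. ,  10.9]), array([ 55.7, 148.7]), 78.1) 37.81927111141379
post (array([528.5,  73.4]), array([46., 46.]), 77.7)
post (array([640.9,  49.2]), array([46. , 46.6]), 77.8)
post (array([506.5, -26.9]), array([45.3, 46.4]), 167.7)
post (array([619.2, -51.6]), array([45.3, 46.8]), 168.5)
t 27.3 at [561.5 -41.8 235.5] 77.8 F [0.5 0.4 0.2] w 94.2 | n 14 dx -10.4 dy 7.1 dz 2.5 roll 3.41 j6 end ~ 4.0
```

View pics/w6.png

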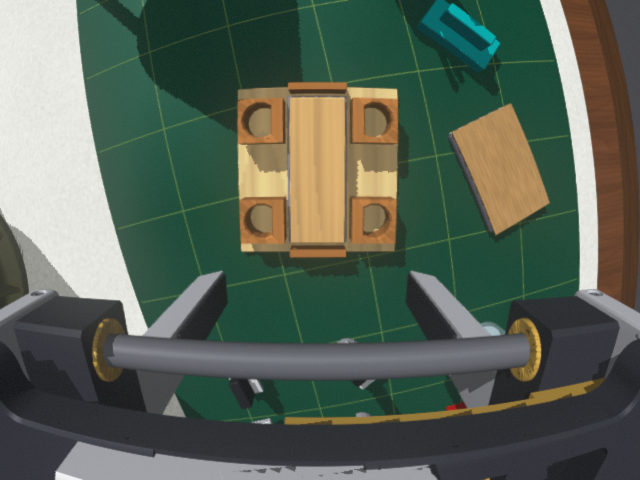

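The upper board lies square between the posts at (317,170), top at z 37.8. All four sockets are free at (262,120), (373,120), (264,220) and (372,220). Now the dogs, starting with dog A.

```bash
python3 p.py 561.8 -213.1 170 120.6 12
```

```text
t 27.3 at [561.5 -41.8 235.5] 77.8 F [0.5 0.4 0.2] w 94.2 | n 12 dx -14.5 dy -1.9 dz 5.5 roll -3.57 j6 end ~ 4.0
```

send_rows:
  rows:
    - {"dx": -14.5, "dy": -1.9, "dz": 5.5, "roll": -3.57, "jaw": -1}
    - {"dx": -14.5, "dy": -1.9, "dz": 5.5, "roll": -3.57, "jaw": -1}
    - {"dx": -14.5, "dy": -1.9, "dz": 5.5, "roll": -3.57, "jaw": -1}
    - {"dx": -14.5, "dy": -1.9, "dz": 5.5, "roll": -3.57, "jaw": -1}
    - {"dx": -14.5, "dy": -1.9, "dz": 5.5, "roll": -3.57, "jaw": -1}
    - {"dx": -14.5, "dy": -1.9, "dz": 5.5, "roll": -3.57, "jaw": -1}
    - {"dx": -14.5, "dy": -1.9, "dz": 5.5, "roll": -3.57, "jaw": -1}
    - {"dx": -14.5, "dy": -1.9, "dz": 5.5, "roll": -3.57, "jaw": -1}
    - {"dx": -14.5, "dy": -1.9, "dz": 5.5, "roll": -3.57, "jaw": -1}
    - {"dx": -14.5, "dy": -1.9, "dz": 5.5, "roll": -3.57, "jaw": -1}
    - {"dx": -14.5, "dy": -1.9, "dz": 5.5, "roll": -3.57, "jaw": -1}
    - {"dx": -14.5, "dy": -1.9, "dz": 5.5, "roll": -3.57, "jaw": -1}

```text
time_s: 28.28
ee_pos: [0.5617, -0.2133, 0.1689]
eef_rot: [-3.14, -0.002, 2.109]
force: [0.1, -0.4, 0.3]
grip_width: 0.094
grip_force: 0.0
```

send_rows:
  rows:
    - {"dx": 0, "dy": 0, "dz": 0, "roll": 0, "jaw": -1}
    - {"dx": 0, "dy": 0, "dz": 0, "roll": 0, "jaw": -1}

```text
time_s: 28.45
ee_pos: [0.5615, -0.2129, 0.1692]
eef_rot: [-3.14, -0.002, 2.104]
force: [0.3, 0.4, 1.1]
grip_width: 0.0941
grip_force: 0.0
```

```bash
cat > dg.py <<'E'
import sys; from dogs import *; import p
c=camera('wrist'); save('dg',c['frame']); ee=get_obs()['ee_pos'][:2]*1000; flip=float(sys.argv[1])
r=[d for d in dogs(c) if np.linalg.norm(d[0]-ee)<60]; print(*r)
if r: p.plan(*r[0][0],38,p.wrap(r[0][1]+flip),1)
E
python3 dg.py 180
```

```text
(array([ 562.1, -210.7]), np.float64(-57.4), array([12.7, 39.9]), 'plate', (array([ 569.2, -221.4]), array([33.6, 64.8]), 122.2))
t 28.5 at [ 561.6 -212.7  169.8] 120.5 F [ 0.1  0.7 -0.4] w 93.8 | n 1 dx 1.4 dy 1.5 dz 131.8 roll -2.07 j6 end ~ -55.0
```

send_rows:
  rows:
    - {"dx": 1.1, "dy": 1.5, "dz": 20, "roll": -2, "jaw": -1}
    - {"dx": 0, "dy": 0, "dz": 25, "roll": 0, "jaw": -0.4}
    - {"dx": 0, "dy": 0, "dz": 25, "roll": 0, "jaw": -0.4}
    - {"dx": 0, "dy": 0, "dz": 25, "roll": 0, "jaw": -0.2}
    - {"dx": 0, "dy": 0, "dz": 20, "roll": 0, "jaw": -0.2}
    - {"dx": 0, "dy": 0, "dz": 14, "roll": 0, "jaw": 0}
    - {"dx": 0, "dy": 0, "dz": 1, "roll": 0, "jaw": 0}
    - {"dx": 0, "dy": 0, "dz": 0, "roll": 0, "jaw": 1}
    - {"dx": 0, "dy": 0, "dz": 0, "roll": 0, "jaw": 1}
    - {"dx": 0, "dy": 0, "dz": 0, "roll": 0, "jaw": 1}
    - {"dx": 0, "dy": 0, "dz": 0, "roll": 0, "jaw": 1}
    - {"dx": 0, "dy": 0, "dz": 0, "roll": 0, "jaw": 1}
  force: 40

```text
time_s: 29.5
ee_pos: [0.5628, -0.212, 0.0414]
eef_rot: [3.141, 0.001, 2.14]
force: [-0.2, -0.5, -0.3]
grip_width: 0.024
grip_force: 0.0
```

send_rows:
  rows:
    - {"dx": 0, "dy": 0, "dz": 0, "roll": 0, "jaw": 1}
    - {"dx": 0, "dy": 0, "dz": 0, "roll": 0, "jaw": 1}
    - {"dx": 0, "dy": 0, "dz": 0, "roll": 0, "jaw": 1}

```text
time_s: 29.75
ee_pos: [0.5626, -0.212, 0.041]
eef_rot: [3.141, 0.0, 2.14]
force: [0.1, 0.3, 2.0]
grip_width: 0.0138
grip_force: 40.0
```

```bash
python3 p.py 562.4 -211 38 122.4 1
```

```text
t 29.8 at [ 562.6 -212.    41. ] 122.6 F [0.1 0.3 2. ] w 13.8 | n 1 dx 0.9 dy 0.4 dz 3.0 roll 0.22 j6 end ~ -57.0
```

send_rows:
  rows:
    - {"dx": 0, "dy": 0, "dz": -10, "roll": 0, "jaw": 1}
    - {"dx": 0, "dy": 0, "dz": -25, "roll": 0, "jaw": 1}
    - {"dx": 0, "dy": 0, "dz": -35, "roll": 0, "jaw": 1}
    - {"dx": 0, "dy": 0, "dz": -30, "roll": 0, "jaw": 1}
    - {"dx": 0, "dy": 0, "dz": -10, "roll": 0, "jaw": 1}
    - {"dx": 0, "dy": 0, "dz": 0, "roll": 0, "jaw": 1}

```text
time_s: 30.25
ee_pos: [0.5634, -0.2123, 0.1536]
eef_rot: [3.139, 0.004, 2.14]
force: [0.0, -0.5, -2.0]
grip_width: 0.0138
grip_force: 40.0
```

```bash
python3 p.py 506.9 -27.6 120 167.8 11
```

```text
t 30.2 at [ 563.4 -212.3  153.6] 122.6 F [ 0.  -0.5 -2. ] w 13.8 | n 11 dx 14.6 dy 10.6 dz 3.1 roll -4.11 j6 end ~ -57.0
```

send_rows:
  rows:
    - {"dx": 14.6, "dy": 10.6, "dz": 0, "roll": -4.11, "jaw": 1}
    - {"dx": 14.6, "dy": 10.6, "dz": 0, "roll": -4.11, "jaw": 1}
    - {"dx": 14.6, "dy": 10.6, "dz": 0, "roll": -4.11, "jaw": 1}
    - {"dx": 14.6, "dy": 10.6, "dz": 0, "roll": -4.11, "jaw": 1}
    - {"dx": 14.6, "dy": 10.6, "dz": 0, "roll": -4.11, "jaw": 1}
    - {"dx": 14.6, "dy": 10.6, "dz": 0, "roll": -4.11, "jaw": 1}
    - {"dx": 14.6, "dy": 10.6, "dz": 0, "roll": -4.11, "jaw": 1}
    - {"dx": 14.6, "dy": 10.6, "dz": 0, "roll": -4.11, "jaw": 1}
    - {"dx": 14.6, "dy": 10.6, "dz": 0, "roll": -4.11, "jaw": 1}
    - {"dx": 14.6, "dy": 10.6, "dz": 0, "roll": -4.11, "jaw": 1}
    - {"dx": 14.6, "dy": 10.6, "dz": 0, "roll": -4.11, "jaw": 1}
    - {"dx": 0, "dy": 0, "dz": 0, "roll": 0, "jaw": 1}

```text
time_s: 31.25
ee_pos: [0.5032, -0.0252, 0.1488]
eef_rot: [3.142, -0.004, 2.935]
force: [-0.8, 0.0, -1.2]
grip_width: 0.0138
grip_force: 40.0
```

send_rows:
  rows:
    - {"dx": 0, "dy": 0, "dz": 20, "roll": 0, "jaw": 1}
    - {"dx": 0, "dy": 0, "dz": 15, "roll": 0, "jaw": 1}
    - {"dx": 0, "dy": 0, "dz": 10, "roll": 0, "jaw": 1}
    - {"dx": 0, "dy": 0, "dz": 0, "roll": 0, "jaw": 1}
    - {"dx": 0, "dy": 0, "dz": 0, "roll": 0, "jaw": 1}
    - {"dx": 0, "dy": 0, "dz": 0, "roll": 0, "jaw": 1}

```text
time_s: 31.75
ee_pos: [0.5056, -0.0274, 0.106]
eef_rot: [3.142, 0.0, 2.929]
force: [-0.4, -0.9, -1.0]
grip_width: 0.0136
grip_force: 40.0
```

```bash
python3 p.py 506.9 -27.6 86 167.8 1;  python3 - <<'E'
from h import *
c=camera('wrist'); save('w7',c['frame']); np.savez('/tmp/w7',**c)
E
```

```text
t 31.8 at [505.6 -27.4 106. ] 167.8 F [-0.4 -0.9 -1. ] w 13.6 | n 1 dx -1.3 dy 0.1 dz 20.0 roll 0.01 j6 end ~ -85.0
```

View pics/w7.png

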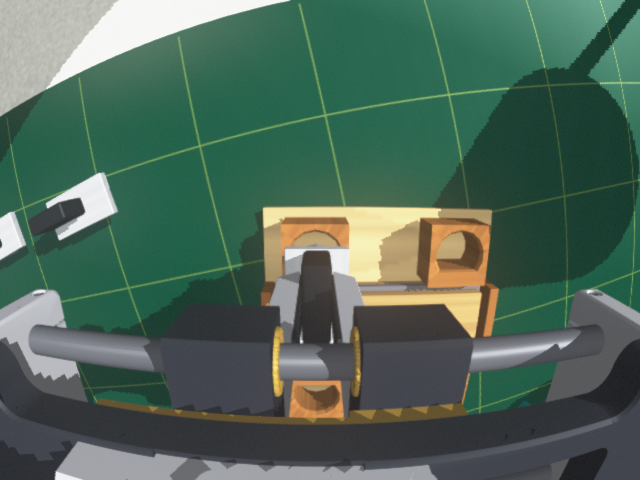

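The held dog's plate end shows at (285–350, 248), just above its post at (315,230). I'll measure the in-hand offset from that plate.

```bash
cat > inhand.py <<'E'
import sys; from h import *
# plate visible ahead of handle, in tool frame: lateral middle and far end
def inhand(c,o,foot=41):
    W=wcloud(c); g=W[...,2]; hsv=cv2.cvtColor(c['frame'],cv2.COLOR_RGB2HSV); p=o['ee_pos']*1000; a=o['eef_rot'][2]
    x=np.array([np.cos(a),np.sin(a)]); y=np.array([np.sin(a),-np.cos(a)]); h=p[2]-foot+33
    rel=W[...,:2]-p[:2]; m=(abs(g-h)<7)&(abs(rel@y)<30)&(rel@x>5)&(rel@x<60)&(np.arange(480)[:,None]<300)&(hsv[...,1]<70)
    P=cast(c,np.argwhere(m)[:,::-1],h/1000)[:,:2]-p[:2]; X=P@x; Y=P@y
    print('n',m.sum(),'z',np.nanmedian(g[m]),h,'far end',np.percentile(X,99.5).round(1))
    for lo in (8,14,20,26,32,38): 
        s=(X>lo)&(X<lo+6)
        if s.sum()>30: print(lo,'lat',np.percentile(Y[s],[1,99]).round(1),'mid',np.percentile(Y[s],[1,99]).mean().round(2))
if __name__=='__main__':
    c=dict(np.load(sys.argv[1])) if len(sys.argv)>1 else camera('wrist'); inhand(c,get_obs())
E
python3 inhand.py /tmp/w7.npz
```

```text
n 1125 z 97.80986457504224 98.23516113889478 far end 21.3
8 lat [-16.2  17.4] mid 0.58
14 lat [-16.1  17.2] mid 0.55
20 lat [-15.   16.4] mid 0.72
```

send_rows:
  rows:
    - {"dx": -1.2, "dy": -0.2, "dz": 15, "roll": 0, "jaw": 1}
    - {"dx": 0, "dy": 0, "dz": 7, "roll": 0, "jaw": 1}
    - {"dx": 0, "dy": 0, "dz": 4, "roll": 0, "jaw": 1}
    - {"dx": 0, "dy": 0, "dz": 4, "roll": 0, "jaw": 1}
    - {"dx": 0, "dy": 0, "dz": 4, "roll": 0, "jaw": 1}
    - {"dx": 0, "dy": 0, "dz": 0, "roll": 0, "jaw": 1}

```text
time_s: 32.3
ee_pos: [0.5062, -0.0276, 0.0712]
eef_rot: [-3.142, -0.001, 2.929]
force: [0.5, -0.3, -1.2]
grip_width: 0.0137
grip_force: 40.0
```

```bash
python3 p.py 506.9 -27.6 56 167.8 1
```

```text
t 32.3 at [506.2 -27.6  71.2] 167.8 F [ 0.5 -0.3 -1.2] w 13.7 | n 1 dx -0.7 dy 0.1 dz 15.2 roll 0.04 j6 end ~ -85.0
```

send_rows:
  rows:
    - {"dx": 0, "dy": 0, "dz": 5, "roll": 0, "jaw": 1}
    - {"dx": 0, "dy": 0, "dz": 5, "roll": 0, "jaw": 1}
    - {"dx": 0, "dy": 0, "dz": 3, "roll": 0, "jaw": 1}
    - {"dx": 0, "dy": 0, "dz": 2, "roll": 0, "jaw": 1}
    - {"dx": 0, "dy": 0, "dz": 0, "roll": 0, "jaw": 1}
    - {"dx": 0, "dy": 0, "dz": 0, "roll": 0, "jaw": 0.2}
    - {"dx": 0, "dy": 0, "dz": 0, "roll": 0, "jaw": 0.2}
    - {"dx": 0, "dy": 0, "dz": 0, "roll": 0, "jaw": 0.2}
    - {"dx": 0, "dy": 0, "dz": 0, "roll": 0, "jaw": 0.2}
    - {"dx": 0, "dy": 0, "dz": 0, "roll": 0, "jaw": 0.2}

```text
time_s: 33.13
ee_pos: [0.5065, -0.0276, 0.0568]
eef_rot: [3.142, 0.0, 2.929]
force: [0.2, 0.2, 0.2]
grip_width: 0.0372
grip_force: 0.0
```

send_rows:
  rows:
    - {"dx": 0, "dy": 0, "dz": -10, "roll": 0, "jaw": 0}
    - {"dx": 0, "dy": 0, "dz": -25, "roll": 0, "jaw": 0}
    - {"dx": 0, "dy": 0, "dz": -30, "roll": 0, "jaw": -1}
    - {"dx": 0, "dy": 0, "dz": -30, "roll": 0, "jaw": -1}
    - {"dx": 0, "dy": 0, "dz": -20, "roll": 0, "jaw": -1}
    - {"dx": 0, "dy": 0, "dz": -20, "roll": 0, "jaw": -1}

```text
time_s: 33.63
ee_pos: [0.5065, -0.0276, 0.1942]
eef_rot: [3.141, 0.002, 2.929]
force: [0.4, -0.1, -0.3]
grip_width: 0.07
grip_force: 0.0
```

```bash
python3 - <<'E'
from h import *
W=wcloud(camera('wrist')); g=W[...,2]
m=(abs(W[...,0]-507)<26)&(abs(W[...,1]+28)<26)&(np.arange(480)[:,None]<300); z=g[m]; print('handle top',np.nanpercentile(z[z>66],50),'plate top',np.nanmedian(z[(z>41)&(z<62)]))
E
python3 p.py 433.6 -218.5 170 96.6 14
```

```text
handle top 77.57022797082925 plate top 47.736504350207696
t 33.7 at [507.7 -27.8 197.7] 167.8 F [-0.2  0.   3.9] w 74.3 | n 14 dx -6.3 dy -14.2 dz 2.0 roll 5.09 j6 end ~ -85.0
```

send_rows:
  rows:
    - {"dx": -6.3, "dy": -14.2, "dz": 2, "roll": 5.09, "jaw": -1}
    - {"dx": -6.3, "dy": -14.2, "dz": 2, "roll": 5.09, "jaw": -1}
    - {"dx": -6.3, "dy": -14.2, "dz": 2, "roll": 5.09, "jaw": -1}
    - {"dx": -6.3, "dy": -14.2, "dz": 2, "roll": 5.09, "jaw": -1}
    - {"dx": -6.3, "dy": -14.2, "dz": 2, "roll": 5.09, "jaw": -1}
    - {"dx": -6.3, "dy": -14.2, "dz": 2, "roll": 5.09, "jaw": -1}
    - {"dx": -6.3, "dy": -14.2, "dz": 2, "roll": 5.09, "jaw": -1}
    - {"dx": -6.3, "dy": -14.2, "dz": 2, "roll": 5.09, "jaw": -1}
    - {"dx": -6.3, "dy": -14.2, "dz": 2, "roll": 5.09, "jaw": -1}
    - {"dx": -6.3, "dy": -14.2, "dz": 2, "roll": 5.09, "jaw": -1}
    - {"dx": -6.3, "dy": -14.2, "dz": 2, "roll": 5.09, "jaw": -1}
    - {"dx": -6.3, "dy": -14.2, "dz": 2, "roll": 5.09, "jaw": -1}

```text
time_s: 34.68
ee_pos: [0.4563, -0.1989, 0.1679]
eef_rot: [3.141, 0.0, 1.859]
force: [0.3, -0.0, 0.1]
grip_width: 0.0942
grip_force: 0.0
```

send_rows:
  rows:
    - {"dx": -6.3, "dy": -14.2, "dz": 2, "roll": 5.09, "jaw": -1}
    - {"dx": -6.3, "dy": -14.2, "dz": 2, "roll": 5.09, "jaw": -1}
    - {"dx": 0, "dy": 0, "dz": 0, "roll": 0, "jaw": -1}
    - {"dx": 0, "dy": 0, "dz": 0, "roll": 0, "jaw": -1}
    - {"dx": 0, "dy": 0, "dz": 0, "roll": 0, "jaw": -1}

```text
time_s: 35.1
ee_pos: [0.4328, -0.2172, 0.1641]
eef_rot: [3.141, 0.0, 1.688]
force: [-0.5, -0.5, -0.5]
grip_width: 0.0941
grip_force: 0.0
```

```bash
python3 dg.py 0
```

```text
(array([ 431.2, -215.7]), np.float64(96.7), array([11.8, 40.6]), 'plate', (array([ 430. , -208.7]), array([33.8, 73. ]), 97.2))
t 35.1 at [ 432.9 -217.1  164. ] 96.7 F [-1.8 -0.  -1. ] w 94.1 | n 1 dx 1.6 dy -1.5 dz 126.0 roll 0.03 j6 end ~ -38.0
```

send_rows:
  rows:
    - {"dx": 1.3, "dy": -1.3, "dz": 20, "roll": 0, "jaw": -1}
    - {"dx": 0, "dy": 0, "dz": 25, "roll": 0, "jaw": -0.4}
    - {"dx": 0, "dy": 0, "dz": 25, "roll": 0, "jaw": -0.4}
    - {"dx": 0, "dy": 0, "dz": 25, "roll": 0, "jaw": -0.2}
    - {"dx": 0, "dy": 0, "dz": 15, "roll": 0, "jaw": -0.2}
    - {"dx": 0, "dy": 0, "dz": 10, "roll": 0, "jaw": 0}
    - {"dx": 0, "dy": 0, "dz": 3, "roll": 0, "jaw": 0}
    - {"dx": 0, "dy": 0, "dz": 0, "roll": 0, "jaw": 1}
    - {"dx": 0, "dy": 0, "dz": 0, "roll": 0, "jaw": 1}
    - {"dx": 0, "dy": 0, "dz": 0, "roll": 0, "jaw": 1}
    - {"dx": 0, "dy": 0, "dz": 0, "roll": 0, "jaw": 1}
    - {"dx": 0, "dy": 0, "dz": 0, "roll": 0, "jaw": 1}

```text
time_s: 36.15
ee_pos: [0.4312, -0.2165, 0.0413]
eef_rot: [3.141, 0.001, 1.686]
force: [-1.4, -0.6, 0.4]
grip_width: 0.0245
grip_force: 0.0
```

send_rows:
  rows:
    - {"dx": 0, "dy": 0, "dz": 0, "roll": 0, "jaw": 1}
    - {"dx": 0, "dy": 0, "dz": 0, "roll": 0, "jaw": 1}
    - {"dx": 0, "dy": 0, "dz": 0, "roll": 0, "jaw": 1}
    - {"dx": 0, "dy": 0, "dz": 0, "roll": 0, "jaw": 1}

```text
time_s: 36.48
ee_pos: [0.431, -0.2164, 0.0409]
eef_rot: [3.141, 0.0, 1.686]
force: [0.0, 0.4, 4.2]
grip_width: 0.0134
grip_force: 40.0
```

```bash
python3 p.py 431.2 -216 41 96.7 1; python3 inhand.py
```

```text
t 36.5 at [ 431.  -216.4   40.9] 96.6 F [0.  0.4 4.2] w 13.4 | n 1 dx 0.4 dy 0.2 dz -0.1 roll -0.12 j6 end ~ -38.0
n 4070 z 32.821339592997724 32.88657748269288 far end 44.4
8 lat [-17.1  16.6] mid -0.21
14 lat [-16.9  16.5] mid -0.21
20 lat [-16.8  16.3] mid -0.21
26 lat [-16.6  16.2] mid -0.2
32 lat [-17.1  16.1] mid -0.46
38 lat [-17.   16.6] mid -0.2
```

send_rows:
  rows:
    - {"dx": 0, "dy": 0, "dz": -10, "roll": 0, "jaw": 1}
    - {"dx": 0, "dy": 0, "dz": -25, "roll": 0, "jaw": 1}
    - {"dx": 0, "dy": 0, "dz": -35, "roll": 0, "jaw": 1}
    - {"dx": 0, "dy": 0, "dz": -30, "roll": 0, "jaw": 1}
    - {"dx": 0, "dy": 0, "dz": -15, "roll": 0, "jaw": 1}
    - {"dx": 0, "dy": 0, "dz": 0, "roll": 0, "jaw": 1}
    - {"dx": 0, "dy": 0, "dz": 0, "roll": 0, "jaw": 1}

```text
time_s: 37.12
ee_pos: [0.4308, -0.2163, 0.1558]
eef_rot: [3.141, 0.0, 1.686]
force: [0.3, -0.3, -2.6]
grip_width: 0.0134
grip_force: 40.0
```

```bash
python3 p.py 527.5 74.1 120 -12.2 20
```

```text
t 37.1 at [ 430.8 -216.3  155.8] 96.6 F [ 0.3 -0.3 -2.6] w 13.4 | n 20 dx 8.5 dy 14.0 dz 1.8 roll -3.56 j6 end ~ -38.0
```

```bash
sed -i 's/if d>95: d-=180/lim=float(__import__("os").environ.get("LIM",95))\n    if d>lim: d-=180/; s/if d<-95: d+=180/if d<-lim: d+=180/' p.py; LIM=181 python3 p.py 527.5 74.1 120 -12.2 22
```

```text
t 37.1 at [ 430.8 -216.3  155.8] 96.6 F [ 0.3 -0.3 -2.6] w 13.4 | n 22 dx 14.5 dy -7.4 dz 1.6 roll 4.94 j6 end ~ -38.0
```

send_rows:
  rows:
    - {"dx": 14.5, "dy": -7.4, "dz": 0, "roll": 4.94, "jaw": 1}
    - {"dx": 14.5, "dy": -7.4, "dz": 0, "roll": 4.94, "jaw": 1}
    - {"dx": 14.5, "dy": -7.4, "dz": 0, "roll": 4.94, "jaw": 1}
    - {"dx": 14.5, "dy": -7.4, "dz": 0, "roll": 4.94, "jaw": 1}
    - {"dx": 14.5, "dy": -7.4, "dz": 0, "roll": 4.94, "jaw": 1}
    - {"dx": 14.5, "dy": -7.4, "dz": 0, "roll": 4.94, "jaw": 1}
    - {"dx": 14.5, "dy": -7.4, "dz": 0, "roll": 4.94, "jaw": 1}
    - {"dx": 14.5, "dy": -7.4, "dz": 0, "roll": 4.94, "jaw": 1}
    - {"dx": 14.5, "dy": -7.4, "dz": 0, "roll": 4.94, "jaw": 1}
    - {"dx": 14.5, "dy": -7.4, "dz": 0, "roll": 4.94, "jaw": 1}
    - {"dx": 14.5, "dy": -7.4, "dz": 0, "roll": 4.94, "jaw": 1}
    - {"dx": 14.5, "dy": -7.4, "dz": 0, "roll": 4.94, "jaw": 1}

```text
time_s: 38.12
ee_pos: [0.409, -0.0297, 0.154]
eef_rot: [-3.139, 0.002, 0.647]
force: [0.6, 0.2, -2.2]
grip_width: 0.0137
grip_force: 40.0
```

send_rows:
  rows:
    - {"dx": 14.5, "dy": -7.4, "dz": 0, "roll": 4.94, "jaw": 1}
    - {"dx": 14.5, "dy": -7.4, "dz": 0, "roll": 4.94, "jaw": 1}
    - {"dx": 14.5, "dy": -7.4, "dz": 0, "roll": 4.94, "jaw": 1}
    - {"dx": 14.5, "dy": -7.4, "dz": 0, "roll": 4.94, "jaw": 1}
    - {"dx": 14.5, "dy": -7.4, "dz": 0, "roll": 4.94, "jaw": 1}
    - {"dx": 14.5, "dy": -7.4, "dz": 0, "roll": 4.94, "jaw": 1}
    - {"dx": 14.5, "dy": -7.4, "dz": 0, "roll": 4.94, "jaw": 1}
    - {"dx": 14.5, "dy": -7.4, "dz": 0, "roll": 4.94, "jaw": 1}
    - {"dx": 14.5, "dy": -7.4, "dz": 0, "roll": 4.94, "jaw": 1}
    - {"dx": 14.5, "dy": -7.4, "dz": 0, "roll": 4.94, "jaw": 1}
    - {"dx": 0, "dy": 0, "dz": 0, "roll": 0, "jaw": 1}
    - {"dx": 0, "dy": 0, "dz": 0, "roll": 0, "jaw": 1}

```text
time_s: 39.12
ee_pos: [0.5262, 0.0751, 0.1536]
eef_rot: [3.141, 0.003, -0.209]
force: [-1.0, -0.8, -1.7]
grip_width: 0.0135
grip_force: 40.0
```

```bash
python3 p.py 527.5 74.1 86 -12.2 1; python3 inhand.py
```

```text
t 39.1 at [526.2  75.1 153.6] -12.0 F [-1.  -0.8 -1.7] w 13.5 | n 1 dx 1.5 dy 0.7 dz 67.6 roll 0.23 j6 end ~ 106.0
n 4045 z 145.47273889327099 146.08327256475707 far end 43.0
8 lat [-17.8  15.7] mid -1.04
14 lat [-17.7  15.6] mid -1.03
20 lat [-17.5  15.5] mid -1.03
26 lat [-17.4  15.4] mid -1.03
32 lat [-17.8  15.3] mid -1.24
38 lat [-17.7  15.7] mid -1.02
```

send_rows:
  rows:
    - {"dx": 1, "dy": 0.4, "dz": 20, "roll": 0, "jaw": 1}
    - {"dx": 0, "dy": 0, "dz": 20, "roll": 0, "jaw": 1}
    - {"dx": 0, "dy": 0, "dz": 15, "roll": 0, "jaw": 1}
    - {"dx": 0, "dy": 0, "dz": 10, "roll": 0, "jaw": 1}
    - {"dx": 0, "dy": 0, "dz": 0, "roll": 0, "jaw": 1}
    - {"dx": 0, "dy": 0, "dz": 0, "roll": 0, "jaw": 1}
    - {"dx": 0, "dy": 0, "dz": 0, "roll": 0, "jaw": 1}

```text
time_s: 39.75
ee_pos: [0.5282, 0.0745, 0.0916]
eef_rot: [-3.141, -0.001, -0.211]
force: [0.5, 0.5, -1.6]
grip_width: 0.0139
grip_force: 40.0
```

```bash
python3 p.py 527.5 74.1 71 -12.2 1; python3 inhand.py
```

```text
t 39.8 at [528.2  74.5  91.6] -12.1 F [ 0.5  0.5 -1.6] w 13.9 | n 1 dx -0.6 dy 0.5 dz 20.6 roll 0.12 j6 end ~ 106.0
n 4024 z 83.51214222326058 83.68922007785427 far end 42.8
8 lat [-17.5  16.1] mid -0.75
14 lat [-17.4  15.9] mid -0.74
20 lat [-17.3  15.8] mid -0.74
26 lat [-17.2  15.7] mid -0.74
32 lat [-17.6  15.6] mid -0.97
38 lat [-17.5  16. ] mid -0.74
```

send_rows:
  rows:
    - {"dx": -0.1, "dy": 0.6, "dz": 6, "roll": 0, "jaw": 1}
    - {"dx": 0, "dy": 0, "dz": 4, "roll": 0, "jaw": 1}
    - {"dx": 0, "dy": 0, "dz": 4, "roll": 0, "jaw": 1}
    - {"dx": 0, "dy": 0, "dz": 4, "roll": 0, "jaw": 1}
    - {"dx": 0, "dy": 0, "dz": 2, "roll": 0, "jaw": 1}
    - {"dx": 0, "dy": 0, "dz": 0, "roll": 0, "jaw": 1}

```text
time_s: 40.3
ee_pos: [0.5278, 0.0739, 0.0702]
eef_rot: [3.141, -0.0, -0.211]
force: [2.5, -2.3, -4.3]
grip_width: 0.0135
grip_force: 40.0
```

```bash
python3 p.py 527.5 74.1 56 -12.2 1
```

```text
t 40.3 at [527.8  73.9  70.2] -12.1 F [ 2.5 -2.3 -4.3] w 13.5 | n 1 dx -0.4 dy -0.2 dz 14.2 roll 0.10 j6 end ~ 106.0
```

send_rows:
  rows:
    - {"dx": 0.4, "dy": 0.3, "dz": 5, "roll": 0, "jaw": 1}
    - {"dx": 0, "dy": 0, "dz": 5, "roll": 0, "jaw": 1}
    - {"dx": 0, "dy": 0, "dz": 3, "roll": 0, "jaw": 1}
    - {"dx": 0, "dy": 0, "dz": 1.2, "roll": 0, "jaw": 1}
    - {"dx": 0, "dy": 0, "dz": 0, "roll": 0, "jaw": 1}
    - {"dx": 0, "dy": 0, "dz": 0, "roll": 0, "jaw": 0.2}
    - {"dx": 0, "dy": 0, "dz": 0, "roll": 0, "jaw": 0.2}
    - {"dx": 0, "dy": 0, "dz": 0, "roll": 0, "jaw": 0.2}
    - {"dx": 0, "dy": 0, "dz": 0, "roll": 0, "jaw": 0.2}
    - {"dx": 0, "dy": 0, "dz": 0, "roll": 0, "jaw": 0.2}

```text
time_s: 41.13
ee_pos: [0.528, 0.0736, 0.0565]
eef_rot: [-3.142, -0.0, -0.211]
force: [-0.8, 0.6, -0.1]
grip_width: 0.0376
grip_force: 0.0
```

send_rows:
  rows:
    - {"dx": 0, "dy": 0, "dz": -10, "roll": 0, "jaw": 0}
    - {"dx": 0, "dy": 0, "dz": -25, "roll": 0, "jaw": 0}
    - {"dx": 0, "dy": 0, "dz": -30, "roll": 0, "jaw": -1}
    - {"dx": 0, "dy": 0, "dz": -30, "roll": 0, "jaw": -1}
    - {"dx": 0, "dy": 0, "dz": -20, "roll": 0, "jaw": -1}
    - {"dx": 0, "dy": 0, "dz": -20, "roll": 0, "jaw": -1}

```text
time_s: 41.63
ee_pos: [0.5281, 0.0736, 0.194]
eef_rot: [-3.141, -0.002, -0.211]
force: [0.5, -0.0, 0.4]
grip_width: 0.0703
grip_force: 0.0
```

```bash
cat > home.py <<'E'
from h import *; import sys
X,Y=map(float,sys.argv[1:3]); W=wcloud(camera('wrist')); g=W[...,2]
m=(abs(W[...,0]-X)<26)&(abs(W[...,1]-Y)<26)&(np.arange(480)[:,None]<300); z=g[m]; print('handle top',np.nanpercentile(z[z>66],50),'plate top',np.nanmedian(z[(z>41)&(z<62)]))
E
python3 home.py 528 74; python3 p.py 436.5 -330.4 170 95.2 22;LIM=181 python3 p.py 436.5 -330.4 170 95.2 22
```

```text
handle top 77.63078884132193 plate top 47.80398554855148
t 41.7 at [529.3  73.7 197.7] -12.1 F [ 0.1 -0.6  4.1] w 73.9 | n 22 dx 11.2 dy 16.7 dz 1.3 roll 3.30 j6 end ~ 106.0
t 41.7 at [529.3  73.7 197.7] -12.1 F [ 0.1 -0.6  4.1] w 73.9 | n 22 dx -17.3 dy 13.5 dz 1.3 roll -4.88 j6 end ~ 106.0
```

send_rows:
  rows:
    - {"dx": -17.3, "dy": 13.5, "dz": 1.3, "roll": -4.88, "jaw": -1}
    - {"dx": -17.3, "dy": 13.5, "dz": 1.3, "roll": -4.88, "jaw": -1}
    - {"dx": -17.3, "dy": 13.5, "dz": 1.3, "roll": -4.88, "jaw": -1}
    - {"dx": -17.3, "dy": 13.5, "dz": 1.3, "roll": -4.88, "jaw": -1}
    - {"dx": -17.3, "dy": 13.5, "dz": 1.3, "roll": -4.88, "jaw": -1}
    - {"dx": -17.3, "dy": 13.5, "dz": 1.3, "roll": -4.88, "jaw": -1}
    - {"dx": -17.3, "dy": 13.5, "dz": 1.3, "roll": -4.88, "jaw": -1}
    - {"dx": -17.3, "dy": 13.5, "dz": 1.3, "roll": -4.88, "jaw": -1}
    - {"dx": -17.3, "dy": 13.5, "dz": 1.3, "roll": -4.88, "jaw": -1}
    - {"dx": -17.3, "dy": 13.5, "dz": 1.3, "roll": -4.88, "jaw": -1}
    - {"dx": -17.3, "dy": 13.5, "dz": 1.3, "roll": -4.88, "jaw": -1}
    - {"dx": -17.3, "dy": 13.5, "dz": 1.3, "roll": -4.88, "jaw": -1}

```text
time_s: 42.68
ee_pos: [0.3747, -0.1278, 0.1763]
eef_rot: [3.141, -0.0, 0.815]
force: [0.3, -0.1, -1.0]
grip_width: 0.0939
grip_force: 0.0
```

send_rows:
  rows:
    - {"dx": -17.3, "dy": 13.5, "dz": 1.3, "roll": -4.88, "jaw": -1}
    - {"dx": -17.3, "dy": 13.5, "dz": 1.3, "roll": -4.88, "jaw": -1}
    - {"dx": -17.3, "dy": 13.5, "dz": 1.3, "roll": -4.88, "jaw": -1}
    - {"dx": -17.3, "dy": 13.5, "dz": 1.3, "roll": -4.88, "jaw": -1}
    - {"dx": -17.3, "dy": 13.5, "dz": 1.3, "roll": -4.88, "jaw": -1}
    - {"dx": -17.3, "dy": 13.5, "dz": 1.3, "roll": -4.88, "jaw": -1}
    - {"dx": -17.3, "dy": 13.5, "dz": 1.3, "roll": -4.88, "jaw": -1}
    - {"dx": -17.3, "dy": 13.5, "dz": 1.3, "roll": -4.88, "jaw": -1}
    - {"dx": -17.3, "dy": 13.5, "dz": 1.3, "roll": -4.88, "jaw": -1}
    - {"dx": -17.3, "dy": 13.5, "dz": 1.3, "roll": -4.88, "jaw": -1}
    - {"dx": 0, "dy": 0, "dz": 0, "roll": 0, "jaw": -1}
    - {"dx": 0, "dy": 0, "dz": 0, "roll": 0, "jaw": -1}

```text
time_s: 43.68
ee_pos: [0.4352, -0.3314, 0.1626]
eef_rot: [-3.141, -0.001, 1.661]
force: [-1.2, 0.2, 0.1]
grip_width: 0.0939
grip_force: 0.0
```

send_rows:
  rows:
    - {"dx": 0, "dy": 0, "dz": 0, "roll": 0, "jaw": -1}
    - {"dx": 0, "dy": 0, "dz": 0, "roll": 0, "jaw": -1}

```text
time_s: 43.85
ee_pos: [0.435, -0.3306, 0.1632]
eef_rot: [3.141, 0.0, 1.662]
force: [0.8, 0.9, 0.7]
grip_width: 0.094
grip_force: 0.0
```

```bash
python3 dg.py 0
```

```text
(array([ 434.5, -328.8]), np.float64(96.9), array([13.5, 40.6]), 'plate', (array([ 432.8, -321.9]), array([34.4, 72.7]), 95.8))
t 43.9 at [ 435.1 -330.7  163.3] 95.2 F [ 1.  -0.7  0.2] w 94.6 | n 1 dx 2.0 dy -0.4 dz 125.3 roll -1.68 j6 end ~ -46.0
```

send_rows:
  rows:
    - {"dx": 1.5, "dy": -0.4, "dz": 20, "roll": -1.1, "jaw": -1}
    - {"dx": 0, "dy": 0, "dz": 25, "roll": 0, "jaw": -0.4}
    - {"dx": 0, "dy": 0, "dz": 25, "roll": 0, "jaw": -0.4}
    - {"dx": 0, "dy": 0, "dz": 25, "roll": 0, "jaw": -0.2}
    - {"dx": 0, "dy": 0, "dz": 15, "roll": 0, "jaw": -0.2}
    - {"dx": 0, "dy": 0, "dz": 10, "roll": 0, "jaw": 0}
    - {"dx": 0, "dy": 0, "dz": 2.3, "roll": 0, "jaw": 0}
    - {"dx": 0, "dy": 0, "dz": 0, "roll": 0, "jaw": 1}
    - {"dx": 0, "dy": 0, "dz": 0, "roll": 0, "jaw": 1}
    - {"dx": 0, "dy": 0, "dz": 0, "roll": 0, "jaw": 1}
    - {"dx": 0, "dy": 0, "dz": 0, "roll": 0, "jaw": 1}
    - {"dx": 0, "dy": 0, "dz": 0, "roll": 0, "jaw": 1}

```text
time_s: 44.9
ee_pos: [0.435, -0.33, 0.0412]
eef_rot: [3.141, 0.001, 1.682]
force: [-0.4, 1.0, 0.2]
grip_width: 0.0244
grip_force: 0.0
```

send_rows:
  rows:
    - {"dx": 0, "dy": 0, "dz": 0, "roll": 0, "jaw": 1}
    - {"dx": 0, "dy": 0, "dz": 0, "roll": 0, "jaw": 1}
    - {"dx": 0, "dy": 0, "dz": 0, "roll": 0, "jaw": 1}
    - {"dx": 0, "dy": 0, "dz": 0, "roll": 0, "jaw": 1}

```text
time_s: 45.23
ee_pos: [0.4349, -0.3299, 0.0407]
eef_rot: [3.141, 0.0, 1.682]
force: [-1.7, 0.5, 3.3]
grip_width: 0.0136
grip_force: 40.0
```

```bash
python3 p.py 434.5 -329.2 41 96.2 1; python3 inhand.py
```

```text
t 45.2 at [ 434.9 -329.9   40.7] 96.4 F [-1.7  0.5  3.3] w 13.6 | n 1 dx 0.7 dy -0.3 dz -0.3 roll 0.16 j6 end ~ -47.0
n 4053 z 32.85138949401541 32.75330140702905 far end 44.5
8 lat [-17.1  16.1] mid -0.48
14 lat [-16.9  16.5] mid -0.22
20 lat [-16.8  16.3] mid -0.23
26 lat [-17.2  16.2] mid -0.47
32 lat [-17.1  16.1] mid -0.46
38 lat [-17.  16.] mid -0.46
```

send_rows:
  rows:
    - {"dx": 0, "dy": 0, "dz": -10, "roll": 0, "jaw": 1}
    - {"dx": 0, "dy": 0, "dz": -25, "roll": 0, "jaw": 1}
    - {"dx": 0, "dy": 0, "dz": -35, "roll": 0, "jaw": 1}
    - {"dx": 0, "dy": 0, "dz": -30, "roll": 0, "jaw": 1}
    - {"dx": 0, "dy": 0, "dz": -20, "roll": 0, "jaw": 1}
    - {"dx": 0, "dy": 0, "dz": 0, "roll": 0, "jaw": 1}
    - {"dx": 0, "dy": 0, "dz": 0, "roll": 0, "jaw": 1}

```text
time_s: 45.87
ee_pos: [0.4349, -0.3298, 0.1613]
eef_rot: [3.141, 0.001, 1.682]
force: [-0.0, -0.8, -1.4]
grip_width: 0.0136
grip_force: 40.0
```

```bash
python3 p.py 641 49.7 120 167.8 24
```

```text
t 45.9 at [ 434.9 -329.8  161.3] 96.4 F [-0.  -0.8 -1.4] w 13.6 | n 24 dx 6.9 dy 17.9 dz 1.7 roll -2.98 j6 end ~ -47.0
```

send_rows:
  rows:
    - {"dx": 6.9, "dy": 17.9, "dz": 0, "roll": -2.98, "jaw": 1}
    - {"dx": 6.9, "dy": 17.9, "dz": 0, "roll": -2.98, "jaw": 1}
    - {"dx": 6.9, "dy": 17.9, "dz": 0, "roll": -2.98, "jaw": 1}
    - {"dx": 6.9, "dy": 17.9, "dz": 0, "roll": -2.98, "jaw": 1}
    - {"dx": 6.9, "dy": 17.9, "dz": 0, "roll": -2.98, "jaw": 1}
    - {"dx": 6.9, "dy": 17.9, "dz": 0, "roll": -2.98, "jaw": 1}
    - {"dx": 6.9, "dy": 17.9, "dz": 0, "roll": -2.98, "jaw": 1}
    - {"dx": 6.9, "dy": 17.9, "dz": 0, "roll": -2.98, "jaw": 1}
    - {"dx": 6.9, "dy": 17.9, "dz": 0, "roll": -2.98, "jaw": 1}
    - {"dx": 6.9, "dy": 17.9, "dz": 0, "roll": -2.98, "jaw": 1}
    - {"dx": 6.9, "dy": 17.9, "dz": 0, "roll": -2.98, "jaw": 1}
    - {"dx": 6.9, "dy": 17.9, "dz": 0, "roll": -2.98, "jaw": 1}

```text
time_s: 46.87
ee_pos: [0.598, -0.1719, 0.1584]
eef_rot: [-3.14, -0.003, 2.308]
force: [0.3, -0.4, -1.7]
grip_width: 0.0137
grip_force: 40.0
```

send_rows:
  rows:
    - {"dx": 6.9, "dy": 17.9, "dz": 0, "roll": -2.98, "jaw": 1}
    - {"dx": 6.9, "dy": 17.9, "dz": 0, "roll": -2.98, "jaw": 1}
    - {"dx": 6.9, "dy": 17.9, "dz": 0, "roll": -2.98, "jaw": 1}
    - {"dx": 6.9, "dy": 17.9, "dz": 0, "roll": -2.98, "jaw": 1}
    - {"dx": 6.9, "dy": 17.9, "dz": 0, "roll": -2.98, "jaw": 1}
    - {"dx": 6.9, "dy": 17.9, "dz": 0, "roll": -2.98, "jaw": 1}
    - {"dx": 6.9, "dy": 17.9, "dz": 0, "roll": -2.98, "jaw": 1}
    - {"dx": 6.9, "dy": 17.9, "dz": 0, "roll": -2.98, "jaw": 1}
    - {"dx": 6.9, "dy": 17.9, "dz": 0, "roll": -2.98, "jaw": 1}
    - {"dx": 6.9, "dy": 17.9, "dz": 0, "roll": -2.98, "jaw": 1}
    - {"dx": 6.9, "dy": 17.9, "dz": 0, "roll": -2.98, "jaw": 1}
    - {"dx": 6.9, "dy": 17.9, "dz": 0, "roll": -2.98, "jaw": 1}

```text
time_s: 47.87
ee_pos: [0.6384, 0.0508, 0.1583]
eef_rot: [-3.141, -0.003, 2.933]
force: [0.1, 0.6, -0.5]
grip_width: 0.0139
grip_force: 40.0
```

send_rows:
  rows:
    - {"dx": 0, "dy": 0, "dz": 20, "roll": 0, "jaw": 1}
    - {"dx": 0, "dy": 0, "dz": 20, "roll": 0, "jaw": 1}
    - {"dx": 0, "dy": 0, "dz": 15, "roll": 0, "jaw": 1}
    - {"dx": 0, "dy": 0, "dz": 10, "roll": 0, "jaw": 1}
    - {"dx": 0, "dy": 0, "dz": 0, "roll": 0, "jaw": 1}
    - {"dx": 0, "dy": 0, "dz": 0, "roll": 0, "jaw": 1}
    - {"dx": 0, "dy": 0, "dz": 0, "roll": 0, "jaw": 1}

```text
time_s: 48.45
ee_pos: [0.6395, 0.0498, 0.0962]
eef_rot: [3.141, 0.001, 2.93]
force: [-0.5, 0.0, -0.9]
grip_width: 0.0134
grip_force: 40.0
```

```bash
python3 p.py 641.4 49.5 71 167.8 1; python3 inhand.py
```

```text
t 48.5 at [639.5  49.8  96.2] 167.9 F [-0.5  0.  -0.9] w 13.4 | n 1 dx -1.9 dy 0.1 dz 25.2 roll 0.07 j6 end ~ -77.0
n 4050 z 88.19433091244028 88.4665866585492 far end 44.2
8 lat [-16.2  16.9] mid 0.31
14 lat [-16.1  17.2] mid 0.57
20 lat [-16.   17.1] mid 0.57
26 lat [-16.  17.] mid 0.5
32 lat [-16.2  16.9] mid 0.32
38 lat [-16.2  16.8] mid 0.32
```

send_rows:
  rows:
    - {"dx": -1.6, "dy": -0.1, "dz": 7, "roll": 0, "jaw": 1}
    - {"dx": 0, "dy": 0, "dz": 6, "roll": 0, "jaw": 1}
    - {"dx": 0, "dy": 0, "dz": 4, "roll": 0, "jaw": 1}
    - {"dx": 0, "dy": 0, "dz": 4, "roll": 0, "jaw": 1}
    - {"dx": 0, "dy": 0, "dz": 4, "roll": 0, "jaw": 1}
    - {"dx": 0, "dy": 0, "dz": 0, "roll": 0, "jaw": 1}

```text
time_s: 49.0
ee_pos: [0.6403, 0.0494, 0.0694]
eef_rot: [-3.141, -0.001, 2.93]
force: [1.2, -0.0, -1.8]
grip_width: 0.0135
grip_force: 40.0
```

```bash
python3 p.py 641.4 49.5 56 167.8 1
```

```text
t 49.0 at [640.3  49.4  69.4] 167.9 F [ 1.2 -0.  -1.8] w 13.5 | n 1 dx -1.1 dy 0.3 dz 13.4 roll 0.08 j6 end ~ -77.0
```

In the socket without resistance; pressing home, releasing and heading for the last dog.

send_rows:
  rows:
    - {"dx": -0.4, "dy": 0, "dz": 5, "roll": 0, "jaw": 1}
    - {"dx": 0, "dy": 0, "dz": 5, "roll": 0, "jaw": 1}
    - {"dx": 0, "dy": 0, "dz": 2, "roll": 0, "jaw": 1}
    - {"dx": 0, "dy": 0, "dz": 1.4, "roll": 0, "jaw": 1}
    - {"dx": 0, "dy": 0, "dz": 0, "roll": 0, "jaw": 1}
    - {"dx": 0, "dy": 0, "dz": 0, "roll": 0, "jaw": 0.2}
    - {"dx": 0, "dy": 0, "dz": 0, "roll": 0, "jaw": 0.2}
    - {"dx": 0, "dy": 0, "dz": 0, "roll": 0, "jaw": 0.2}
    - {"dx": 0, "dy": 0, "dz": 0, "roll": 0, "jaw": 0.2}
    - {"dx": 0, "dy": 0, "dz": 0, "roll": 0, "jaw": 0.2}

```text
time_s: 49.83
ee_pos: [0.6412, 0.0493, 0.0573]
eef_rot: [3.141, 0.0, 2.93]
force: [0.0, 0.8, -0.5]
grip_width: 0.0371
grip_force: 0.0
```

send_rows:
  rows:
    - {"dx": 0, "dy": 0, "dz": -10, "roll": 0, "jaw": 0}
    - {"dx": 0, "dy": 0, "dz": -25, "roll": 0, "jaw": 0}
    - {"dx": 0, "dy": 0, "dz": -30, "roll": 0, "jaw": -1}
    - {"dx": 0, "dy": 0, "dz": -30, "roll": 0, "jaw": -1}
    - {"dx": 0, "dy": 0, "dz": -20, "roll": 0, "jaw": -1}
    - {"dx": 0, "dy": 0, "dz": -20, "roll": 0, "jaw": -1}

```text
time_s: 50.33
ee_pos: [0.6412, 0.0494, 0.1949]
eef_rot: [3.141, 0.002, 2.93]
force: [-0.1, 0.7, -0.1]
grip_width: 0.0705
grip_force: 0.0
```

```bash
python3 home.py 641 49.6;  python3 p.py 561.7 -334.7 170 166 20
```

```text
handle top 77.55759387910747 plate top 47.82480794490333
t 50.4 at [642.3  49.4 199. ] 167.9 F [1.  0.2 4.3] w 73.8 | n 20 dx -0.4 dy -19.6 dz 1.4 roll 0.09 j6 end ~ -77.0
```

send_rows:
  rows:
    - {"dx": -0.4, "dy": -19.6, "dz": 1.4, "roll": 0.09, "jaw": -1}
    - {"dx": -0.4, "dy": -19.6, "dz": 1.4, "roll": 0.09, "jaw": -1}
    - {"dx": -0.4, "dy": -19.6, "dz": 1.4, "roll": 0.09, "jaw": -1}
    - {"dx": -0.4, "dy": -19.6, "dz": 1.4, "roll": 0.09, "jaw": -1}
    - {"dx": -0.4, "dy": -19.6, "dz": 1.4, "roll": 0.09, "jaw": -1}
    - {"dx": -0.4, "dy": -19.6, "dz": 1.4, "roll": 0.09, "jaw": -1}
    - {"dx": -0.4, "dy": -19.6, "dz": 1.4, "roll": 0.09, "jaw": -1}
    - {"dx": -0.4, "dy": -19.6, "dz": 1.4, "roll": 0.09, "jaw": -1}
    - {"dx": -0.4, "dy": -19.6, "dz": 1.4, "roll": 0.09, "jaw": -1}
    - {"dx": -0.4, "dy": -19.6, "dz": 1.4, "roll": 0.09, "jaw": -1}
    - {"dx": -0.4, "dy": -19.6, "dz": 1.4, "roll": 0.09, "jaw": -1}
    - {"dx": -0.4, "dy": -19.6, "dz": 1.4, "roll": 0.09, "jaw": -1}

```text
time_s: 51.38
ee_pos: [0.5941, -0.1821, 0.1756]
eef_rot: [-3.142, 0.0, 2.911]
force: [-0.2, -0.4, -0.1]
grip_width: 0.0942
grip_force: 0.0
```

send_rows:
  rows:
    - {"dx": -0.4, "dy": -19.6, "dz": 1.4, "roll": 0.09, "jaw": -1}
    - {"dx": -0.4, "dy": -19.6, "dz": 1.4, "roll": 0.09, "jaw": -1}
    - {"dx": -0.4, "dy": -19.6, "dz": 1.4, "roll": 0.09, "jaw": -1}
    - {"dx": -0.4, "dy": -19.6, "dz": 1.4, "roll": 0.09, "jaw": -1}
    - {"dx": -0.4, "dy": -19.6, "dz": 1.4, "roll": 0.09, "jaw": -1}
    - {"dx": -0.4, "dy": -19.6, "dz": 1.4, "roll": 0.09, "jaw": -1}
    - {"dx": -0.4, "dy": -19.6, "dz": 1.4, "roll": 0.09, "jaw": -1}
    - {"dx": -0.4, "dy": -19.6, "dz": 1.4, "roll": 0.09, "jaw": -1}
    - {"dx": 0, "dy": 0, "dz": 0, "roll": 0, "jaw": -1}
    - {"dx": 0, "dy": 0, "dz": 0, "roll": 0, "jaw": -1}
    - {"dx": 0, "dy": 0, "dz": 0, "roll": 0, "jaw": -1}
    - {"dx": 0, "dy": 0, "dz": 0, "roll": 0, "jaw": -1}

```text
time_s: 52.38
ee_pos: [0.5612, -0.3335, 0.1644]
eef_rot: [3.142, 0.0, 2.9]
force: [-0.4, 0.2, 1.2]
grip_width: 0.0938
grip_force: 0.0
```

```bash
python3 dg.py 0
```

```text
(array([ 560.4, -334.9]), np.float64(166.3), array([13.4, 40.6]), 'plate', (array([ 553.9, -332.1]), array([34., 73.]), 165.5))
t 52.4 at [ 561.2 -333.5  164.4] 166.1 F [-0.6 -0.2 -0.2] w 94.2 | n 1 dx 0.5 dy -1.6 dz 126.4 roll -0.16 j6 end ~ -110.0
```

send_rows:
  rows:
    - {"dx": 0.2, "dy": -1, "dz": 20, "roll": 0, "jaw": -1}
    - {"dx": 0, "dy": 0, "dz": 25, "roll": 0, "jaw": -0.4}
    - {"dx": 0, "dy": 0, "dz": 25, "roll": 0, "jaw": -0.4}
    - {"dx": 0, "dy": 0, "dz": 25, "roll": 0, "jaw": -0.2}
    - {"dx": 0, "dy": 0, "dz": 15, "roll": 0, "jaw": -0.2}
    - {"dx": 0, "dy": 0, "dz": 10, "roll": 0, "jaw": 0}
    - {"dx": 0, "dy": 0, "dz": 3.3, "roll": 0, "jaw": 0}
    - {"dx": 0, "dy": 0, "dz": 0, "roll": 0, "jaw": 1}
    - {"dx": 0, "dy": 0, "dz": 0, "roll": 0, "jaw": 1}
    - {"dx": 0, "dy": 0, "dz": 0, "roll": 0, "jaw": 1}
    - {"dx": 0, "dy": 0, "dz": 0, "roll": 0, "jaw": 1}
    - {"dx": 0, "dy": 0, "dz": 0, "roll": 0, "jaw": 1}

```text
time_s: 53.43
ee_pos: [0.5607, -0.3355, 0.0417]
eef_rot: [-3.141, 0.001, 2.899]
force: [0.3, 0.5, -0.2]
grip_width: 0.0239
grip_force: 0.0
```

send_rows:
  rows:
    - {"dx": 0, "dy": 0, "dz": 0, "roll": 0, "jaw": 1}
    - {"dx": 0, "dy": 0, "dz": 0, "roll": 0, "jaw": 1}
    - {"dx": 0, "dy": 0, "dz": 0, "roll": 0, "jaw": 1}
    - {"dx": 0, "dy": 0, "dz": 0, "roll": 0, "jaw": 1}

```text
time_s: 53.77
ee_pos: [0.5605, -0.3354, 0.0411]
eef_rot: [-3.141, 0.0, 2.899]
force: [0.2, 0.8, 2.2]
grip_width: 0.0136
grip_force: 40.0
```

```bash
python3 p.py 561 -334.4 41 166 1; python3 inhand.py
```

```text
t 53.8 at [ 560.5 -335.4   41.1] 166.1 F [0.2 0.8 2.2] w 13.6 | n 1 dx -0.2 dy 1.1 dz 0.1 roll 0.08 j6 end ~ -110.0
n 4039 z 32.84323995309038 33.13227287716634 far end 43.6
8 lat [-15.9  17.4] mid 0.77
14 lat [-16.1  17.3] mid 0.58
20 lat [-16.   17.1] mid 0.58
26 lat [-15.8  17.4] mid 0.79
32 lat [-15.7  17.4] mid 0.84
38 lat [-15.7  17.3] mid 0.84
```

send_rows:
  rows:
    - {"dx": 0, "dy": 0, "dz": -10, "roll": 0, "jaw": 1}
    - {"dx": 0, "dy": 0, "dz": -25, "roll": 0, "jaw": 1}
    - {"dx": 0, "dy": 0, "dz": -35, "roll": 0, "jaw": 1}
    - {"dx": 0, "dy": 0, "dz": -30, "roll": 0, "jaw": 1}
    - {"dx": 0, "dy": 0, "dz": -20, "roll": 0, "jaw": 1}
    - {"dx": 0, "dy": 0, "dz": 0, "roll": 0, "jaw": 1}
    - {"dx": 0, "dy": 0, "dz": 0, "roll": 0, "jaw": 1}

```text
time_s: 54.4
ee_pos: [0.5605, -0.3355, 0.1616]
eef_rot: [-3.141, 0.001, 2.899]
force: [0.1, -0.4, -2.0]
grip_width: 0.0137
grip_force: 40.0
```

```bash
python3 p.py 619 -52 120 167.8 16
```

```text
t 54.4 at [ 560.5 -335.5  161.6] 166.1 F [ 0.1 -0.4 -2. ] w 13.7 | n 16 dx 0.5 dy 18.1 dz 2.6 roll -0.11 j6 end ~ -110.0
```

send_rows:
  rows:
    - {"dx": 0.5, "dy": 18.1, "dz": 0, "roll": -0.11, "jaw": 1}
    - {"dx": 0.5, "dy": 18.1, "dz": 0, "roll": -0.11, "jaw": 1}
    - {"dx": 0.5, "dy": 18.1, "dz": 0, "roll": -0.11, "jaw": 1}
    - {"dx": 0.5, "dy": 18.1, "dz": 0, "roll": -0.11, "jaw": 1}
    - {"dx": 0.5, "dy": 18.1, "dz": 0, "roll": -0.11, "jaw": 1}
    - {"dx": 0.5, "dy": 18.1, "dz": 0, "roll": -0.11, "jaw": 1}
    - {"dx": 0.5, "dy": 18.1, "dz": 0, "roll": -0.11, "jaw": 1}
    - {"dx": 0.5, "dy": 18.1, "dz": 0, "roll": -0.11, "jaw": 1}
    - {"dx": 0.5, "dy": 18.1, "dz": 0, "roll": -0.11, "jaw": 1}
    - {"dx": 0.5, "dy": 18.1, "dz": 0, "roll": -0.11, "jaw": 1}
    - {"dx": 0.5, "dy": 18.1, "dz": 0, "roll": -0.11, "jaw": 1}
    - {"dx": 0.5, "dy": 18.1, "dz": 0, "roll": -0.11, "jaw": 1}

```text
time_s: 55.4
ee_pos: [0.6039, -0.1215, 0.1587]
eef_rot: [3.141, -0.003, 2.922]
force: [0.8, 0.8, -1.5]
grip_width: 0.0135
grip_force: 40.0
```

send_rows:
  rows:
    - {"dx": 0.5, "dy": 18.1, "dz": 0, "roll": -0.11, "jaw": 1}
    - {"dx": 0.5, "dy": 18.1, "dz": 0, "roll": -0.11, "jaw": 1}
    - {"dx": 0.5, "dy": 18.1, "dz": 0, "roll": -0.11, "jaw": 1}
    - {"dx": 0.5, "dy": 18.1, "dz": 0, "roll": -0.11, "jaw": 1}
    - {"dx": 0, "dy": 0, "dz": 10, "roll": 0, "jaw": 1}
    - {"dx": 0, "dy": 0, "dz": 20, "roll": 0, "jaw": 1}
    - {"dx": 0, "dy": 0, "dz": 20, "roll": 0, "jaw": 1}
    - {"dx": 0, "dy": 0, "dz": 15, "roll": 0, "jaw": 1}
    - {"dx": 0, "dy": 0, "dz": 0, "roll": 0, "jaw": 1}
    - {"dx": 0, "dy": 0, "dz": 0, "roll": 0, "jaw": 1}
    - {"dx": 0, "dy": 0, "dz": 0, "roll": 0, "jaw": 1}

```text
time_s: 56.32
ee_pos: [0.6183, -0.0519, 0.0961]
eef_rot: [-3.142, 0.0, 2.929]
force: [0.2, -0.1, -1.7]
grip_width: 0.0138
grip_force: 40.0
```

```bash
python3 p.py 618.8 -51.8 71 167.8 1; python3 inhand.py
```

```text
t 56.3 at [618.3 -51.9  96.1] 167.8 F [ 0.2 -0.1 -1.7] w 13.8 | n 1 dx -0.5 dy 0.2 dz 25.1 roll 0.02 j6 end ~ -86.0
n 4037 z 87.77580291752703 88.55911462696413 far end 43.8
8 lat [-15.8  17.3] mid 0.75
14 lat [-16.1  17.1] mid 0.51
20 lat [-16.  17.] mid 0.5
26 lat [-15.9  17. ] mid 0.54
32 lat [-15.8  17.3] mid 0.76
38 lat [-15.7  17.2] mid 0.76
```

send_rows:
  rows:
    - {"dx": -0.5, "dy": -0.1, "dz": 7, "roll": 0, "jaw": 1}
    - {"dx": 0, "dy": 0, "dz": 6, "roll": 0, "jaw": 1}
    - {"dx": 0, "dy": 0, "dz": 4, "roll": 0, "jaw": 1}
    - {"dx": 0, "dy": 0, "dz": 4, "roll": 0, "jaw": 1}
    - {"dx": 0, "dy": 0, "dz": 4, "roll": 0, "jaw": 1}
    - {"dx": 0, "dy": 0, "dz": 0, "roll": 0, "jaw": 1}

```text
time_s: 56.87
ee_pos: [0.6183, -0.0516, 0.0698]
eef_rot: [-3.142, -0.001, 2.929]
force: [0.3, -0.3, -1.6]
grip_width: 0.0136
grip_force: 40.0
```

```bash
python3 p.py 618.8 -51.8 56 167.8 1
```

```text
t 56.9 at [618.3 -51.6  69.8] 167.8 F [ 0.3 -0.3 -1.6] w 13.6 | n 1 dx -0.5 dy -0.1 dz 13.8 roll 0.04 j6 end ~ -86.0
```

send_rows:
  rows:
    - {"dx": -0.3, "dy": 0, "dz": 5, "roll": 0, "jaw": 1}
    - {"dx": 0, "dy": 0, "dz": 5, "roll": 0, "jaw": 1}
    - {"dx": 0, "dy": 0, "dz": 2, "roll": 0, "jaw": 1}
    - {"dx": 0, "dy": 0, "dz": 1.4, "roll": 0, "jaw": 1}
    - {"dx": 0, "dy": 0, "dz": 0, "roll": 0, "jaw": 1}
    - {"dx": 0, "dy": 0, "dz": 0, "roll": 0, "jaw": 0.2}
    - {"dx": 0, "dy": 0, "dz": 0, "roll": 0, "jaw": 0.2}
    - {"dx": 0, "dy": 0, "dz": 0, "roll": 0, "jaw": 0.2}
    - {"dx": 0, "dy": 0, "dz": 0, "roll": 0, "jaw": 0.2}
    - {"dx": 0, "dy": 0, "dz": 0, "roll": 0, "jaw": 0.2}

```text
time_s: 57.7
ee_pos: [0.6191, -0.0518, 0.0576]
eef_rot: [3.142, 0.0, 2.929]
force: [0.5, 0.9, -0.7]
grip_width: 0.0373
grip_force: 0.0
```

send_rows:
  rows:
    - {"dx": 0, "dy": 0, "dz": -10, "roll": 0, "jaw": 0}
    - {"dx": 0, "dy": 0, "dz": -25, "roll": 0, "jaw": 0}
    - {"dx": 0, "dy": 0, "dz": -30, "roll": 0, "jaw": 0}
    - {"dx": 0, "dy": 0, "dz": -30, "roll": 0, "jaw": 0}
    - {"dx": -15, "dy": 0, "dz": -30, "roll": 0, "jaw": 0}
    - {"dx": -15, "dy": 0, "dz": -30, "roll": 0, "jaw": 0}
    - {"dx": -15, "dy": 0, "dz": -30, "roll": 0, "jaw": 0}
    - {"dx": -5, "dy": 0, "dz": -10, "roll": 0, "jaw": 0}
    - {"dx": 0, "dy": 0, "dz": 0, "roll": 0, "jaw": 0}
    - {"dx": 0, "dy": 0, "dz": 0, "roll": 0, "jaw": 0}
    - {"dx": 0, "dy": 0, "dz": 0, "roll": 0, "jaw": 0}

```text
time_s: 58.62
ee_pos: [0.6671, -0.0621, 0.2511]
eef_rot: [-3.141, -0.002, 2.929]
force: [0.2, -0.1, -0.5]
grip_width: 0.0469
grip_force: 0.0
```

Run:
```python
from h import *
c=camera('wrist'); save('w9',c['frame']); W=wcloud(c); g=W[...,2]; hsv=cv2.cvtColor(c['frame'],cv2.COLOR_RGB2HSV)
near=(abs(W[...,0]-573)<110)&(abs(W[...,1]-11)<110)&(np.arange(480)[:,None]<330)
for b in blobs(near&(g>68)&(g<90),60): print('handle',rectm(c,b,.078),np.nanmedian(g[b]).round(1))
for b in blobs(near&(abs(g-48)<4),60): print('plate',rectm(c,b,.048)[0],np.nanmedian(g[b]).round(1))
print(get_obs()['force'],get_obs()['time_s'],get_obs()['grip_force'])
t,R,T=cam('top'); Wt=cloud(t,R,T); np.savez('/tmp/top',W=Wt,f=t['frame'])
m=(abs(Wt[...,0]-.53)<.08)&(abs(Wt[...,1]+.463)<.08)&(Wt[...,2]>.02); print('weight',np.nanmean(Wt[m],0).round(3),np.nanmax(Wt[m][:,2]))
```

```text
handle (array([508.3, -27.5]), array([13.2, 40.8]), 167.7) 77.6
handle (array([527.7,  72.4]), array([16.4, 41.3]), 169.1) 77.3
handle (array([620. , -51.1]), array([14.2, 39. ]), 167.8) 77.6
handle (array([640.6,  48.1]), array([16.4, 40. ]), 169.2) 77.4
plate [519.3 -29.4] 47.8
plate [538.7  71.1] 47.7
plate [608.  -49.4] 47.8
plate [628.9  52.1] 47.6
[-0.46205389 -0.96277895 -0.80339475] 58.6667 0.0
weight [ 0.53  -0.46   0.034] 0.06575559211484196
```

View pics/w9.png

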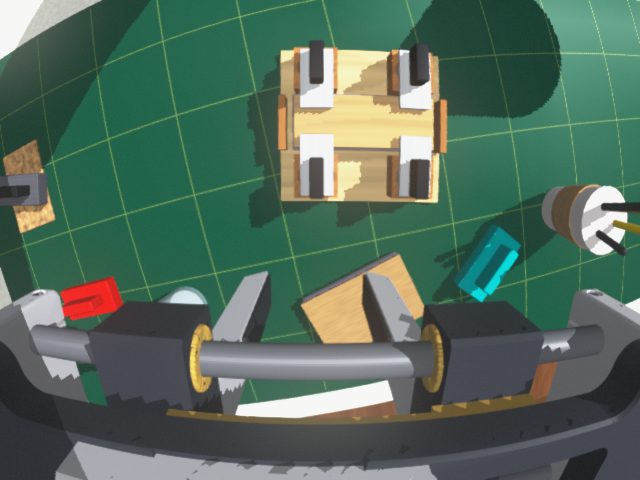

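All four dogs are home, at (317,75), (417,78), (317,165) and (415,165), with their tongues over the board. The weight is on the pad at (25,185), and the gripper touches nothing.

```bash
python3 -c "
from station import *; print(hand_in())"
```

```text
the job is handed in; nothing more can be done
None
```

The job is handed in: the weight stands upright on the pad, the sheet and second board lie square in the press, and all four dogs are fully home with their tongues over the stack; hand-in returned no verdict.

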